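Rebuild the knife arbor of the cheese strip cutter

TASK

The strip cutter's knife arbor has been washed and has to go back together on its upright stand: take the yellow guard cap off its end and lay it in the white bowl, slide the white spacer down onto the flange, then fit every knife there is, hub upward, turning each one until its tab drops into the keyway and it sits flat on the part below, and finally slide the orange end collar down on top of them. Leave the cheeses and the other things on the counter where they are.

Things in the scene. Friction and masses are not known exactly. Their poses are not given: they have to be found in the camera images.
- arbor_seat (a point): The knife arbor, fixed upright on a low round grey foot 150 mm across. This point: on the shaft's axis, on the top face of the steel flange (40 mm across, 30 mm above the counter), where the first part rests; z up, x towards the keyway, a straight slot 10 mm wide, cut to 6.5 mm from the axis, from the shoulder down to the flange. A red line on the foot shows the keyway's side.
- arbor_shoulder (a point): The arbor again: a point on its axis, level with the flat shoulder of the keyed shaft (25 mm in diameter), 64 mm above the flange face, where the keyway is open at the top. Above it stands only the round plain journal, 12 mm in diameter and 9 mm high, with a chamfered end.
- k1_c (a point): A hubbed knife (may be absent): steel disc 91 mm across, 3 mm thick; round hub 40 mm across, flush below, 12 mm high in all, to hold it by. Bore 29 mm with one full-height tab 7 mm wide, reaching in to 8.5 mm from the axis: it passes the journal but rests on the shoulder until within 7 degrees of the keyway. 0.2 kg. Point: on the axis, 6 mm above the underside; z to the hub side, x to tab and red patch.
- k2_c (a point): A hubbed knife (may be absent): steel disc 91 mm across, 3 mm thick; round hub 40 mm across, flush below, 12 mm high in all, to hold it by. Bore 29 mm with one full-height tab 7 mm wide, reaching in to 8.5 mm from the axis: it passes the journal but rests on the shoulder until within 7 degrees of the keyway. 0.2 kg. Point: on the axis, 6 mm above the underside; z to the hub side, x to tab and red patch.
- k3_c (a point): A hubbed knife (may be absent): steel disc 91 mm across, 3 mm thick; round hub 40 mm across, flush below, 12 mm high in all, to hold it by. Bore 29 mm with one full-height tab 7 mm wide, reaching in to 8.5 mm from the axis: it passes the journal but rests on the shoulder until within 7 degrees of the keyway. 0.2 kg. Point: on the axis, 6 mm above the underside; z to the hub side, x to tab and red patch.
- k4_c (a point): A hubbed knife (may be absent): steel disc 91 mm across, 3 mm thick; round hub 40 mm across, flush below, 12 mm high in all, to hold it by. Bore 29 mm with one full-height tab 7 mm wide, reaching in to 8.5 mm from the axis: it passes the journal but rests on the shoulder until within 7 degrees of the keyway. 0.2 kg. Point: on the axis, 6 mm above the underside; z to the hub side, x to tab and red patch.
- cap_c (a point): The guard cap: a yellow plastic cap, 36 mm across and 26 mm high, closed at the top, hollow below (cavity 15 mm across, 22 mm deep). At the start it stands loosely over the journal, its rim on the shoulder. This point: on its axis, half-way up; z up.
- dish: A shallow white bowl, 110 mm across at the rim and 30 mm high, for the guard cap. Origin: middle of its underside; the inside floor lies 5 mm above it.
- spacer_c (a point): The spacer: a plain white plastic ring, outside 40 mm, bore 29 mm, 10 mm high, lying flat. This point: on its axis, half-way up; z along its axis.
- collar_c (a point): The end collar: a plain orange plastic ring, outside 40 mm, bore 29 mm, 12 mm high, lying flat. This point: on its axis, half-way up; z along its axis.
- cheese_red: Bystander, to be left alone: small red-waxed cheese, 72 mm across and 42 mm high. Origin at its underside (middle).
- cheese_ochre: Bystander, to be left alone: small ochre cheese, 90 mm across and 45 mm high. Origin at its underside (middle).
- cheese_dark: Bystander, to be left alone: small dark-rinded cheese, 90 mm across and 40 mm high. Origin at its underside (middle).
- honey: Bystander, to be left alone: amber honey jar with brass lid, 60 mm across and 75 mm high. Origin at its underside (middle).
- brush: Bystander, to be left alone: cleaning brush lying flat. Origin at its underside, x along its length.
- driver: Bystander, to be left alone: screwdriver lying flat. Origin at its underside, x along its length.

How it is judged (in metres and radians):
On the way, in this order (a step that is already met when the one before it is completed fails the run):
1. the guard cap lies in the white bowl (horizontal distance between cap_c and dish below 0.045 m and z of cap_c in the frame of dish below 0.035 m), for 0.2 s.
2. the spacer lies on the flange, around the shaft (horizontal distance between spacer_c and arbor_seat below 0.005 m and z of spacer_c in the frame of arbor_seat below 0.008 m), for 0.2 s.
3. every knife is on the shaft above the spacer, hub upward, tab in the keyway, seated on the part below (horizontal distance between each of k1_c, k2_c, k3_c, k4_c and arbor_seat below 0.005 m and z of k1_c in the frame of arbor_seat between 0.013 and 0.055 m and angle between each of k1_c, k2_c, k3_c, k4_c's own z axis and vertical below 0.1 rad and angle between the x axis of each of k1_c, k2_c, k3_c, k4_c and the x axis of arbor_seat, either way round below 0.3 rad and z of k2_c in the frame of arbor_seat between 0.013 and 0.055 m and z of k3_c in the frame of arbor_seat between 0.013 and 0.055 m and z of k4_c in the frame of arbor_seat between 0.013 and 0.055 m), for 0.2 s.
4. the end collar is around the shaft on top of the knives (horizontal distance between collar_c and arbor_seat below 0.005 m and z of collar_c in the frame of arbor_seat below 0.067 m and z of collar_c in the frame of k1_c above 0.009 m and z of collar_c in the frame of k2_c above 0.009 m and z of collar_c in the frame of k3_c above 0.009 m and z of collar_c in the frame of k4_c above 0.009 m), for 0.2 s.
At the end, for the whole second after the job is handed in: Cap in the bowl, white spacer on the flange, every knife present above it, hub up, level within 6 degrees, tab in the keyway and seated on the part below (within 3 mm), orange collar on top of them; all within 5 mm of the shaft axis, released and at rest (all of step 1 and all of step 2 and all of step 3 and all of step 4 and linear speed of each of k1, k2, k3, k4, spacer, collar, cap below 0.03 m/s); the robot touches nothing.
It fails at once if a bystander (cheese, jar, brush or screwdriver) or the bowl is displaced by more than 4 cm (distance of any of cheese_red, cheese_ochre, cheese_dark, honey, brush, driver, dish from where it was at the start of the episode above 0.04 m).
Of k1, k2, k3, k4 only 2 to 4 are there at a start; the rules pass over those that are not, and their reading is None.
At some moment in a run one of k1, k2, k3, k4, spacer, collar may be knocked a few centimetres aside while the robot is not near it.
It also fails if it takes over 210 s, if anything falls off the work surface, if the arm or the gripper's body presses on something with over 40 N, if the wrist force passes 120 N, or if a joint passes its speed limit or range.

ROBOT

A 6-joint arm with a two-finger parallel gripper is mounted at the origin on the work surface. World frame = base frame: x ahead of the robot, y to its left, z up, the work surface at z = 0. Lengths are in mm, angles in rad, forces in N, time in s.
With the tool pointing down it reaches from about 350 to 850 mm from the base axis. Payload 8.1 kg.
Tool frame: the origin (TCP) lies at the very end of the fingers, on their centre line; the grasp point (between the pads) lies 19 mm behind it (robot.grip_point_offset is the distance from the TCP to the grasp point, in mm); z points along the fingers, y is the direction in which the jaws open and shut (so a half turn about z gives the same grasp; the last joint's range is limited). The gripper opens to 93 mm and grips with 3 to 60 N. Pads are 15 mm wide; open, the fingers measure 128 mm over their backs; the gripper's body (75 mm by 188 mm) begins 65 mm behind the grasp point.
Start: joints at [-1.188, 0.13, 1.488, -0, 1.523, -0.085], TCP at [270.574, -535.532, 218.635] pointing down, gripper open.
Joint ranges: [-2.96, 2.96], [-0.89, 2.26], [0.02, 2.5], [-1.34, 4.48], [0, 2.73], [-2.66, 2.66]. Speed limits (rad/s): [2.39, 2.39, 2.79, 3.14, 3.14, 3.14].

INTERFACE

Orientations are given as a unit quaternion [x, y, z, w].
In Python, from cell import robot gives the robot as it stands. The module is installed in compiled form; this text tells all that it offers.
- The arm moves only by the tool carry_out, never from a script. Its argument "moves" is a list of rows, each a list of 5 numbers: the shift along the world's x, y, z in cm, then the turn about the world's z in rad, then the finger opening in cm, from 0 to 9.3. A call has 1 to 10 rows; each row is the pose to reach, as a shift and turn from the pose commanded when the call began; what a row does not reach only later rows make up. A row lasts 1/12 s, in which the tool goes at most 41.7 mm and 7.16 degrees, less where a joint would pass 70% of its speed; a pose out of reach is approached as far as the arm can. A call with a gripper value outside its range is refused whole. The fingers move at their own pace and stop on an object; the grip force is fixed at half the most. Time passes only in rows, so rows that repeat a pose let the fingers close. It gives the time, the measured TCP pose, the force and the opening at its end, in the units of the state.
- robot.state(): the state, without advancing time (a new reading comes with each control period).
- robot.read_camera(name): name is "scene" or "top" or "wrist"; returns a dict with "frame" (480x640x3 uint8, red, green, blue), "range_z" (480x640 float32, mm along the optical axis (not along the pixel's ray), 0 where there is no reading), "vfov" (degrees; the focal length in pixels is half the picture's height over the tangent of half this angle, whatever the lens; pixels are square), "cx", "cy" (the principal point, pixels), "rvec" (rotation vector, rad) and "tvec" (3), from world to camera coordinates, as OpenCV has them. Camera axes: x right, y down, z forward; pixel columns grow to the right and rows downward; lengths in mm; the calibration is good to about 2 mm. A picture is of the moment at which its call begins.
- robot.sign_off(): hands the job in, once; it reports no verdict.
Trained networks look in a picture, given as the dict that the camera call returned (one of the last four; its "shot" number tells which), for a name from the list of things; names that differ only in an ending like _2 or _b are one class to them, and where a whole thing is asked for, a point or a joint stands for the part that bears it (a point fixed in the world has none). Each returns a list of dicts, best first, with "confidence" (0 to 1); they miss things now and then, are a little off and sometimes report something else, mostly with a low value. They report only what shows in the picture. A call takes as long as a camera call.
- robot.look_for(picture, name): "position" ([column, row] in pixels, amid what is visible of it).
The state is a dict: "t": time; "joint_positions": joint angles; "joint_velocities": joint speeds; "joint_torque": joint torques, N m; "position": TCP position; "tool_rot": TCP orientation; "force": force on the tool from outside, world axes, zero at the start; "ft_torque": the same for the moment, N m; "finger_gap": finger opening in mm.
Only numpy, scipy, OpenCV 4.12 (cv2) and the standard library are available. Lean on these libraries where they do the work, as an engineer would, in place of code of your own. Each camera call takes 0.05 s, during which the arm holds its last target.

## Working session

There is one attempt and no reset: what is moved stays moved. The work goes in short steps, Python scripts to look and compute and a tool call to move; the robot and the scene stay as the last step left them, time stands still between calls to the robot, and variables do not carry over. Pictures are saved under pics/ and viewed, and the job is handed in when it is done.

Besides the shell and the picture viewer there is one more tool, called after ">>>" in YAML: its name, and indented under it one key for each argument. carry_out: Moves the arm, as the interface text tells. Its arguments: {"type":"object","properties":{"moves":{"type":"array","items":{"type":"array","items":{"type":"number"}}}},"required":["moves"]}

```bash
mkdir -p pics; cat > h.py <<'E'
import numpy as np,cv2
from cell import robot
def K(p):
    f=240/np.tan(np.radians(p["vfov"])/2); return f
def world(p):
    f=K(p); R,_=cv2.Rodrigues(np.array(p["rvec"],float)); t=np.array(p["tvec"],float).ravel()
    v,u=np.mgrid[0:480,0:640]; z=p["range_z"].astype(float)
    c=np.stack([(u-p["cx"])/f*z,(v-p["cy"])/f*z,z],-1)
    w=(c-t)@R
    w[z<=0]=np.nan
    return w
def proj(p,X):
    f=K(p);R,_=cv2.Rodrigues(np.array(p["rvec"],float)); c=np.atleast_2d(X)@R.T+np.array(p["tvec"]).ravel()
    return np.c_[c[:,0]/c[:,2]*f+p["cx"],c[:,1]/c[:,2]*f+p["cy"]]
def save(p,n,crop=None,s=1):
    im=p["frame"][:,:,::-1]
    if crop: im=im[crop[1]:crop[3],crop[0]:crop[2]]
    if s!=1: im=cv2.resize(im,None,fx=s,fy=s,interpolation=cv2.INTER_CUBIC)
    cv2.imwrite("pics/"+n+".png",im)
E
python3 - <<'E'
from h import *
s=robot.state(); print(s)
for n in ["scene","top"]:
    p=robot.read_camera(n); save(p,n+"0"); print(n,p["vfov"],p["rvec"],p["tvec"],p["cx"],p["cy"])
    w=world(p)
    for k in ["arbor_seat","k1_c","cap_c","dish","spacer_c","collar_c","cheese_red","honey","brush","driver"]:
        for d in robot.look_for(p,k)[:5]:
            c,r=[int(round(x)) for x in d["position"]]; print(k,c,r,round(d["confidence"],2),np.round(w[min(r,479),min(c,639)],0))
E
```

```text
{'t': 0.0, 'joint_positions': array([-1.18839977e+00,  1.31143060e-01,  1.48927056e+00, -7.61917111e-06,
        1.52300621e+00, -8.54134893e-02]), 'joint_velocities': array([ 6.65627738e-05, -2.12517947e-04, -4.09488961e-04,  6.89646664e-04,
       -7.18226790e-04,  7.74129112e-04]), 'joint_torque': array([-3.50173323e-03, -5.59843755e+01, -4.91765034e+01,  7.63827679e-02,
        3.52920243e-02, -1.36303606e-04]), 'position': array([ 270.3565666 , -534.99955308,  217.60305755]), 'tool_rot': array([ 9.72768267e-01,  2.31778047e-01, -1.38925283e-04, -9.02971378e-04]), 'force': array([ 0.37505897,  0.01686497, -0.08005256]), 'ft_torque': array([-0.03275799, -0.0153647 , -0.0085726 ]), 'finger_gap': 93.27129860128359}
scene 55.37638001626676 [ 1.63200063  2.08217161 -0.70058599] [ 111.79722367 -352.0261961  1349.43793043] 319.1950844358849 239.61876526092394
arbor_seat 284 266 0.81 [569. -55.  30.]
k1_c 180 258 0.55 [ 587. -299.    1.]
cap_c 284 237 0.73 [558. -54. 119.]
cap_c 285 264 0.66 [564. -55.  30.]
cap_c 328 210 0.45 [397.   3.  39.]
dish 212 311 0.6 [ 698. -176.    4.]
spacer_
[... 195 characters left out ...]
80 256 0.7 [ 582. -301.    2.]
driver 232 166 0.68 [ 297. -277.   25.]
top 49.68266363765946 [ 2.16052746 -2.14660898  0.10053098] [   6.30597427  534.06999854 1104.96925484] 321.0005257031478 237.90391008432593
arbor_seat 350 232 0.72 [537. -51. 113.]
k1_c 248 158 0.54 [701. 167.  72.]
k1_c 456 224 0.18 [ 569. -290.    9.]
cap_c 351 224 0.58 [552. -52. 121.]
dish 351 234 0.66 [543. -56.  30.]
dish 330 308 0.54 [382. -11.  42.]
spacer_c 196 212 0.58 [594. 293.   7.]
collar_c 425 259 0.7 [ 492. -223.   -4.]
cheese_red 330 310 0.74 [378. -11.  40.]
honey 247 158 0.85 [702. 170.  71.]
honey 350 233 0.35 [536. -51. 106.]
brush 182 330 0.73 [332. 312.  17.]
driver 456 353 0.61 [ 289. -280.   25.]
```

View pics/scene0.png

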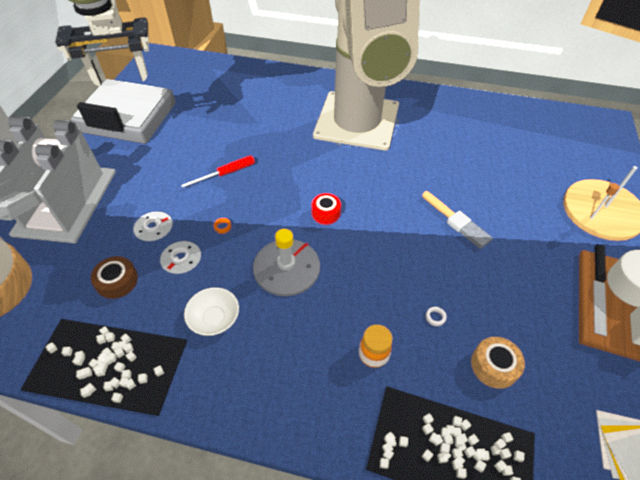

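View pics/top0.png

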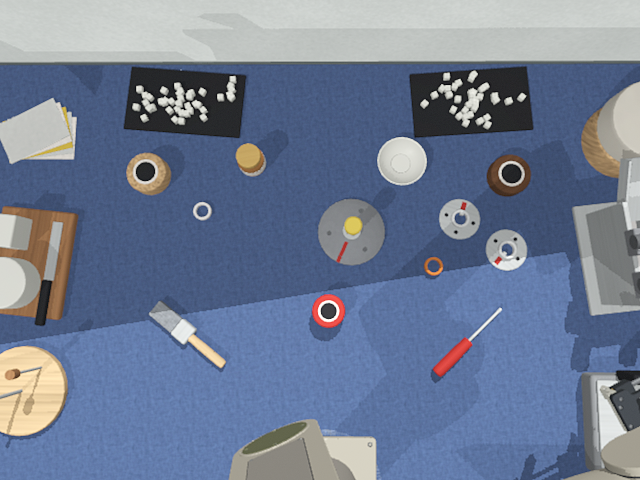

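The scene shows the arbor with its cap at (284,255), the bowl at (212,311), two knives at (153,226) and (180,257), the orange collar at (222,226) and the white spacer at (436,316). In the top view the knives are at (460,219) and (506,250). Next I measure them precisely.

```bash
cat > m.py <<'E'
from h import *
import sys
def near(w,c,r): return np.hypot(w[...,0]-c[0],w[...,1]-c[1])<r
def circ(pts):
    (x,y),r=cv2.minEnclosingCircle(pts.astype(np.float32)); return x,y,r
E
python3 - <<'E'
from m import *
p=robot.read_camera("top"); w=world(p); hsv=cv2.cvtColor(p["frame"],cv2.COLOR_RGB2HSV).astype(int)
save(p,"top_k",(390,130,560,290),4.5); save(p,"top_a",(300,180,400,280),6)
H,S,V=[hsv[...,i] for i in range(3)]
for nm,(c,r) in {"kA":(460,219),"kB":(506,250),"col":(433,266),"spa":(202,211),"dish":(402,161),"cap":(352,226),"foot":(352,240)}.items():
    q=w[r-45:r+45,c-45:c+45].reshape(-1,3); 
    hh=H[r-45:r+45,c-45:c+45].ravel();ss=S[r-45:r+45,c-45:c+45].ravel();vv=V[r-45:r+45,c-45:c+45].ravel()
    ok=np.isfinite(q[:,2])
    if nm[0]=="k":
        m=ok&(ss<60)&(vv>110); red=ok&((hh<8)|(hh>172))&(ss>150)
    elif nm=="col": m=ok&(hh>5)&(hh<20)&(ss>150)
    elif nm=="spa": m=ok&(ss<60)&(vv>130)
    elif nm=="dish": m=ok&(ss<60)&(vv>130)
    elif nm=="cap": m=ok&(hh>20)&(hh<35)&(ss>120)
    else: m=ok&(ss<90)&(q[:,2]<40); red=ok&((hh<8)|(hh>172))&(ss>150)
    # largest blob
    mm=(m.reshape(90,90)*255).astype(np.uint8); n,l,st,ce=cv2.connectedComponentsWithStats(mm)
    i=1+np.argmax(st[1:,4]); mm=(l==i).ravel()
    q2=q[mm]; print(nm,st[i],"center",np.round(circ(q2[:,:2]),1),"mean",np.round(q2.mean(0),1),"z pct",np.round(np.percentile(q2[:,2],[2,20,50,80,98]),1))
    if nm in("kA","kB","foot"): print("  red",red.sum(),np.round(q[red].mean(0),1), "zpct",np.percentile(q[red][:,2],[5,50,95]))
E
```

```text
kA [  24   25   41   41 1171] center [ 582.6 -299.5   46.8] mean [ 581.2 -298.5    2.6] z pct [-3.2 -0.2  2.   4.7 13.3]
  red 49 [ 552.  -344.8    2.2] zpct [-1.08030894  1.85265156  6.22400958]
kB [  25   24   41   42 1211] center [ 513.2 -401.8   46.9] mean [ 513.7 -401.4    2.7] z pct [-3.5 -0.1  2.   4.6 12.7]
  red 42 [ 541.3 -350.6    1.9] zpct [-1.16821027  1.73422629  6.12039287]
col [ 36  37  19  17 118] center [ 476.1 -238.1   19.3] mean [ 474.6 -238.3    9. ] z pct [-1.9  6.8  9.8 12.5 14.9]
spa [ 36  36  19  19 184] center [598.3 280.8  23.1] mean [596.9 280.2   5.4] z pct [-3.8 -0.   6.8  9.6 12. ]
dish [  20   21   50   49 1912] center [ 713.7 -168.8   59.1] mean [ 711.7 -170.1   14.7] z pct [-1.2  6.2 13.8 24.2 31.1]
cap [ 38  36  17  18 246] center [551.2 -56.6  17.3] mean [550.5 -56.2 116.4] z pct [ 94.4 116.4 118.6 120.4 122.7]
foot [  10    3   68   68 3221] center [552.3 -55.8  76.5] mean [550.  -56.4  14.1] z pct [-0.4 11.2 14.5 17.2 26.7]
  red 49 [506.  -36.   15.8] zpct [ 9.40196891 15.90367469 20.79921042]
```

```bash
ls pics
```

```text
scene0.png
top0.png
top_a.png
top_k.png
```

View pics/top_k.png

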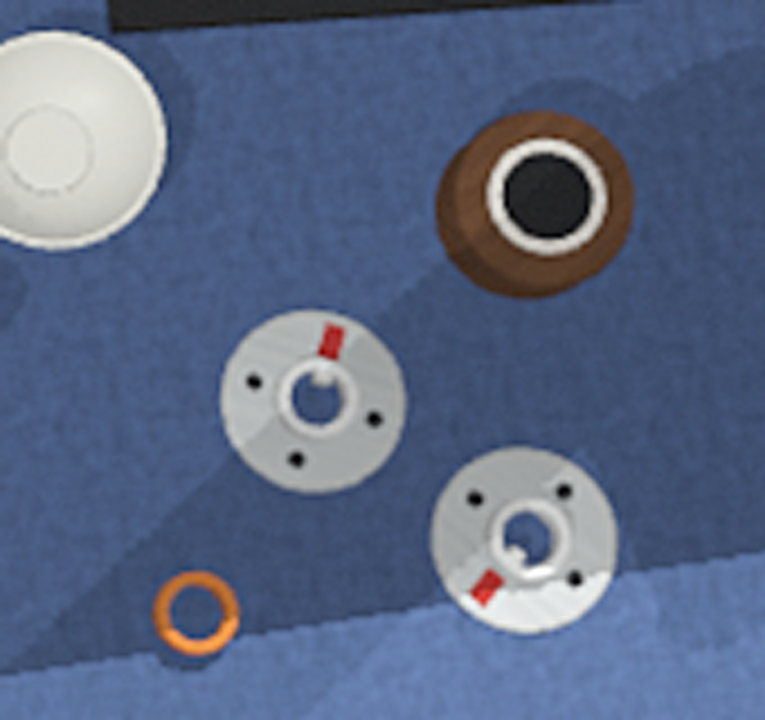

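View pics/top_a.png

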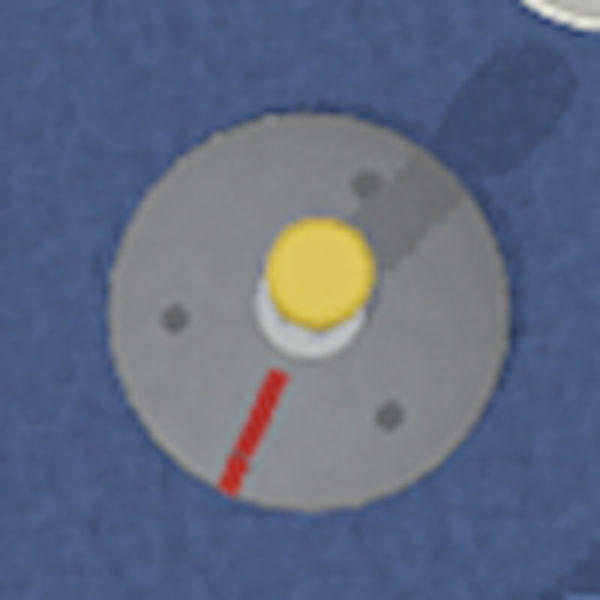

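Two knives, both hub up (hub top at about 12 mm). Knife A is at about (582,-299), B at (513,-402). The arbor is at about (551,-56), with the keyway at about 156°. I'll go above the arbor and look with the wrist camera.

>>> carry_out:
  moves:
    - [2.2,3.8,0.3,0,9.3]
    - [4.4,7.6,0.6,0,9.3]
    - [6.6,11.4,1,0,9.3]
    - [8.8,15.2,1.5,0,9.3]
    - [11,19,2,0,9.3]
    - [13.2,22.8,2.5,0,9.3]
    - [15.4,26.6,3,0,9.3]
    - [17.6,30.4,3,0,9.3]
    - [19.8,34.2,3,0,9.3]
    - [22,38,3,0,9.3]

```text
t: 1.98
position: [479.4, -174.3, 249.2]
tool_rot: [0.973, 0.232, 0.0, 0.0]
force: [1.1, -0.3, 0.1]
finger_gap: 92.7
```

>>> carry_out:
  moves:
    - [2,3.4,0,0,9.3]
    - [4,6.8,0,0,9.3]
    - [6,9.7,0,0,9.3]
    - [6,9.7,0,0,9.3]
    - [6,9.7,0,0,9.3]

```text
t: 2.4
position: [539.2, -77.4, 248.4]
tool_rot: [0.972, 0.234, -0.0, -0.0]
force: [0.2, -1.3, -0.1]
finger_gap: 93.0
```

```bash
python3 - <<'E'
from m import *
s=robot.state(); print(s["t"],s["position"],s["tool_rot"],s["joint_positions"],s["force"])
p=robot.read_camera("wrist"); save(p,"w1"); print(p["vfov"],p["cx"],p["cy"])
R,_=cv2.Rodrigues(np.array(p["rvec"]));print("cam pos",-R.T@np.array(p["tvec"]).ravel(),R[2])
print(proj(p,np.array([[551,-56,120],[551,-56,94],[551,-56,30]])))
E
```

```text
2.4 [539.1600705  -77.38503092 248.36345704] [ 9.72351082e-01  2.33523726e-01 -1.87090447e-04 -8.09628021e-05] [-2.36675358e-01 -2.98463625e-02  1.59994736e+00 -2.60602555e-05
  1.57189854e+00  8.62720857e-01] [ 0.22245148 -1.28083936 -0.10236506]
67.14230937258873 326.2054752889408 238.9328561875794
cam pos [608.75838929 -41.91055249 414.81330033] [-0.25052573 -0.12688148 -0.95975932]
[[309.92839182 205.98994556]
 [311.19913245 200.38065941]
 [313.62638481 189.66631481]]
```

View pics/w1.png

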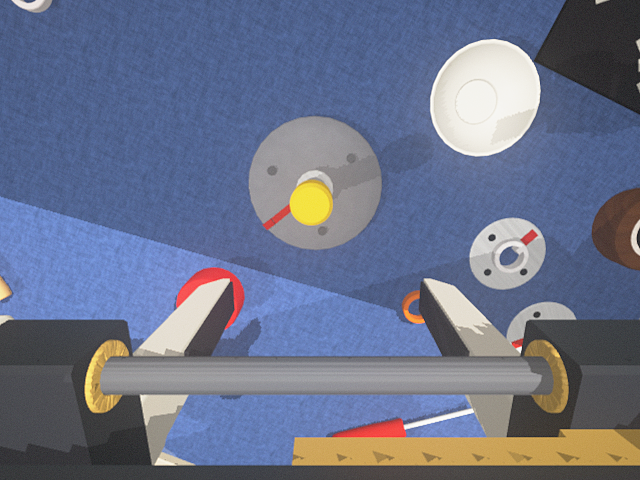

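The wrist view shows the cap at (311,203), the foot around (315,183), the red line at (277,217), the bowl at (485,97), knife A at (508,254) and the collar at (413,307). I'll write ray/plane measurements.

```bash
cat >> m.py <<'E'
def toplane(p,uv,z):
    f=K(p);R,_=cv2.Rodrigues(np.array(p["rvec"],float)); t=np.array(p["tvec"],float).ravel()
    uv=np.atleast_2d(uv).astype(float); d=np.c_[(uv[:,0]-p["cx"])/f,(uv[:,1]-p["cy"])/f,np.ones(len(uv))]@R
    o=-R.T@t; s=(z-o[2])/d[:,2]; return (o+d*s[:,None])[:,:2]
def blob(mask,seed=None,minarea=30):
    n,l,st,ce=cv2.connectedComponentsWithStats(mask.astype(np.uint8)*255)
    if n<2: return None
    if seed is None: i=1+np.argmax(st[1:,4])
    else:
        c=[(np.hypot(*(ce[i]-seed)),i) for i in range(1,n) if st[i,4]>=minarea]
        if not c: return None
        i=min(c)[1]
    return l==i
def outline(b):
    cs,_=cv2.findContours(b.astype(np.uint8),cv2.RETR_EXTERNAL,cv2.CHAIN_APPROX_NONE); return max(cs,key=len)[:,0,:]
def fitc(xy,it=4):
    from scipy.optimize import least_squares
    k=xy.mean(0); g=least_squares(lambda q:np.hypot(xy[:,0]-q[0],xy[:,1]-q[1])-q[2],[k[0],k[1],np.hypot(*(xy-k).T).mean()],loss="soft_l1",f_scale=0.7)
    return g.x, np.sqrt(np.mean(g.fun**2))
def hsvof(p):
    h=cv2.cvtColor(p["frame"],cv2.COLOR_RGB2HSV).astype(int); return h[...,0],h[...,1],h[...,2]
E
python3 - <<'E'
from m import *
p=robot.read_camera("wrist"); H,S,V=hsvof(p); w=world(p)
save(p,"w1a",(230,100,400,260),4.5)
b=blob((H>20)&(H<35)&(S>120)&(w[...,2]>85),(311,203)); o=outline(b); print("cap top",b.sum(),fitc(toplane(p,o,120)), np.nanpercentile(w[b][:,2],[5,50,95]))
yy,xx=np.mgrid[0:480,0:640]
b=blob((S<70)&(w[...,2]<60)&(np.hypot(xx-315,yy-183)<75),(315,183)); print("foot",fitc(toplane(p,outline(b),15)),np.nanpercentile(w[b][:,2],[5,50,95]))
red=blob(((H<8)|(H>172))&(S>150)&(np.hypot(xx-277,yy-217)<30),(277,217)); q=toplane(p,np.argwhere(red)[:,::-1],15); m=q.mean(0); print("red",m,np.linalg.svd(q-m)[2][0])
b=blob((S<60)&(V>130)&(np.hypot(xx-485,yy-97)<75),(485,97)); print("dish",fitc(toplane(p,outline(b),30)))
b=blob((S<60)&(V>110)&(np.hypot(xx-508,yy-254)<42),(508,254)); print("kA",fitc(toplane(p,outline(b),3)))
red=blob(((H<8)|(H>172))&(S>130)&(np.hypot(xx-508,yy-254)<42),(530,237)); q=toplane(p,np.argwhere(red)[:,::-1],3); print("redA",q.mean(0))
E
```

```text
cap top 1517 (array([553.9828688 , -55.63896457,  17.8846679 ]), np.float64(0.560642684678367)) [116.52892333 120.03751967 121.37722033]
foot (array([553.74279562, -55.75336148,  72.72726942]), np.float64(22.37653087850326)) [10.73485034 16.45431877 19.24403707]
red [501.72077765 -33.20787027] [-0.90999282  0.41462401]
dish (array([ 708.67623227, -167.67888352,   54.42660923]), np.float64(0.29545766309791816))
kA (array([ 582.67992062, -298.28024951,   45.20305845]), np.float64(0.35660056488358377))
redA [ 612.35446415 -308.7709111 ]
```

View pics/w1a.png

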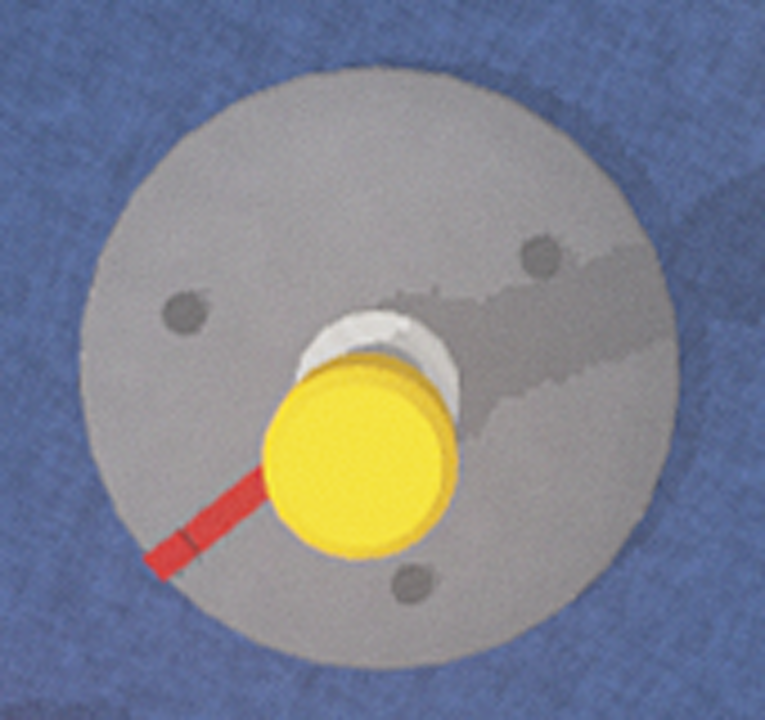

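```bash
python3 - <<'E'
from m import *
s=robot.state(); print(s["t"],s["position"],s["joint_velocities"])
E
```

```text
2.5 [538.37025631 -79.48423469 248.42783334] [-0.02392742 -0.00905951  0.00575284  0.00063082 -0.00010972  0.0022441 ]
```

>>> carry_out:
  moves:
    - [0.8,1.2,-3,0,9.3]
    - [1.56,2.4,-6,0,7]
    - [1.56,2.4,-9,0,7]
    - [1.56,2.4,-12,0,7]
    - [1.56,2.4,-14,0,7]
    - [1.56,2.4,-15,0,7]
    - [1.56,2.4,-15,0,7]

```text
t: 3.08
position: [551.9, -56.1, 95.8]
tool_rot: [0.973, 0.231, -0.002, -0.001]
force: [0.1, 0.0, 0.8]
finger_gap: 70.0
```

```bash
python3 - <<'E'
from m import *
p=robot.read_camera("wrist"); save(p,"w2")
s=robot.state(); print(s["t"],s["position"],s["force"],s["finger_gap"])
E
```

```text
3.1333 [553.27682514 -56.15710857  98.03967191] [ 0.36966291 -0.13220047  1.23731203] 70.15244363120564
```

View pics/w2.png

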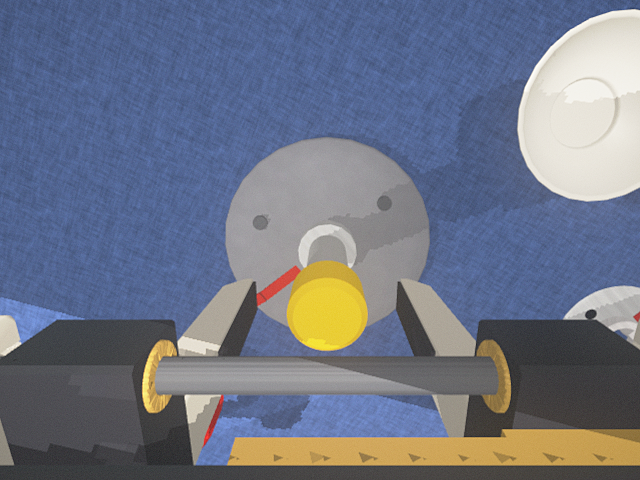

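The cap at (327,310) sits midway between the fingertips (255 and 398). Closing and lifting.

>>> carry_out:
  moves:
    - [0,0,0,0,3]
    - [0,0,0,0,3]
    - [0,0,0,0,3]
    - [0,0,0,0,3]
    - [0,0,0,0,3]
    - [0,0,0,0,3]
    - [0,0,0.5,0,3]
    - [0,0,1.5,0,3]
    - [0,0,4,0,3]
    - [0,0,6,0,3]

```text
t: 3.97
position: [553.8, -55.0, 159.8]
tool_rot: [0.973, 0.232, -0.0, -0.0]
force: [0.9, 0.8, 0.1]
finger_gap: 37.2
```

>>> carry_out:
  moves:
    - [2.5,-1.8,0.5,0,3]
    - [5,-3.6,0.5,0,3]
    - [7.5,-5.4,0.5,0,3]
    - [10,-7.2,0,0,3]
    - [12.5,-9,-2,0,3]
    - [15,-11,-5,0,3]
    - [15.5,-11.2,-8,0,3]
    - [15.5,-11.2,-11,0,3]
    - [15.5,-11.2,-13.2,0,3]
    - [15.5,-11.2,-13.2,0,3]

```text
t: 4.8
position: [704.9, -166.0, 19.5]
tool_rot: [0.973, 0.232, -0.005, -0.003]
force: [-1.1, -0.2, -3.2]
finger_gap: 37.2
```

```bash
python3 - <<'E'
from m import *
p=robot.read_camera("wrist"); save(p,"w3")
s=robot.state(); print(s["t"],s["position"],s["force"],s["finger_gap"])
E
```

```text
4.85 [ 706.47700189 -166.34742413   23.00813551] [-0.46133088  0.77405687 -0.65264668] 37.4024137753608
```

View pics/w3.png

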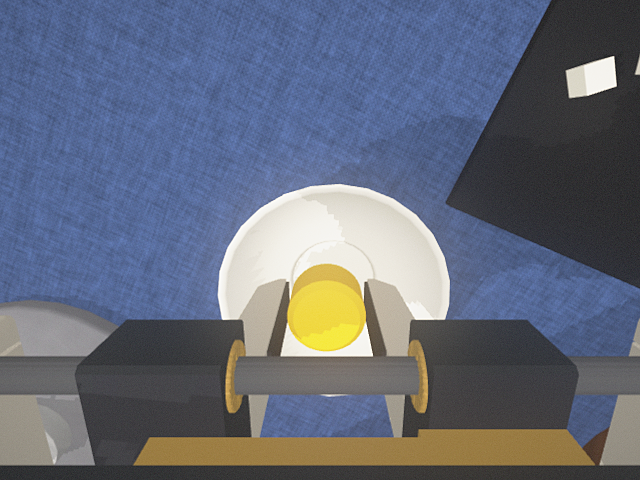

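>>> carry_out:
  moves:
    - [0,0,0,0,5]
    - [0,0,0,0,5]
    - [0,0,0,0,5]
    - [0,0,0.5,0,5]
    - [0,0,2,0,5]
    - [0,0,6,0,5]
    - [0,0,10,0,5]
    - [0,0,14,0,9.3]
    - [0,0,17,0,9.3]
    - [0,0,20,0,9.3]

```text
t: 5.68
position: [709.8, -167.3, 232.3]
tool_rot: [0.973, 0.232, 0.002, 0.001]
force: [-0.0, 0.0, 0.5]
finger_gap: 66.1
```

```bash
python3 - <<'E'
from m import *
p=robot.read_camera("wrist"); save(p,"w4")
s=robot.state(); print(s["t"],s["position"],s["force"],s["finger_gap"])
p=robot.read_camera("top"); save(p,"t4")
E
```

```text
5.7333 [ 712.04664167 -167.98428161  240.17609777] [ 0.4570881  -0.229217    5.34451436] 69.26414095217889
```

View pics/w4.png

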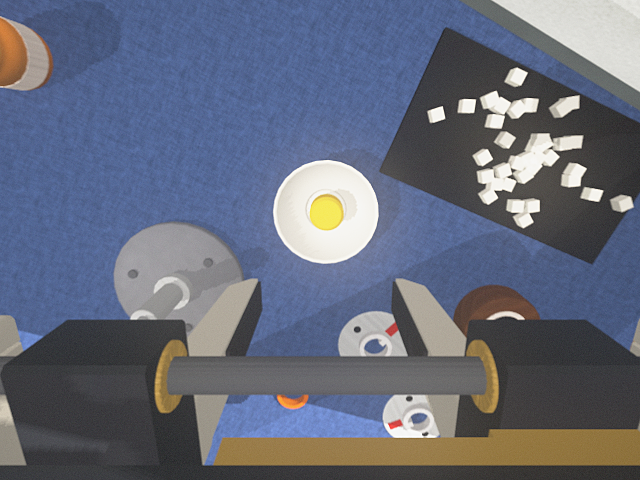

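View pics/t4.png

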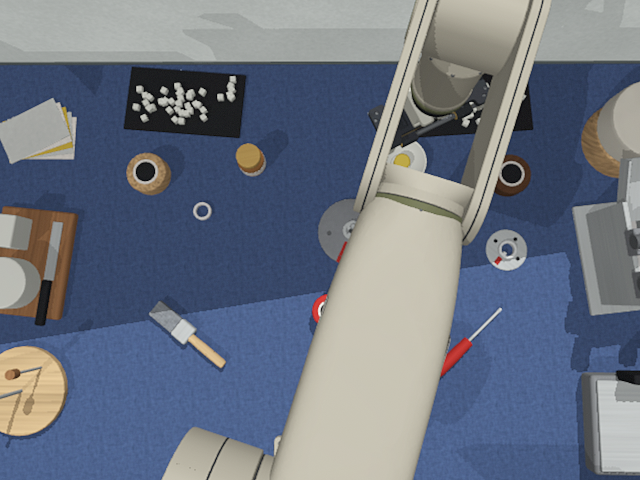

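Cap is standing in the bowl (326,212). Next a view of the bare shaft on the way to the spacer.

>>> carry_out:
  moves:
    - [-3.5,2,0,0,9.3]
    - [-7,4,0,0,9.3]
    - [-10.5,5.5,0,0,9.3]
    - [-14,7,0,0,9.3]
    - [-17,9,0,0,9.3]
    - [-19,9.3,-2,0,9.3]
    - [-19,9.3,-4,0,9.3]
    - [-19,9.3,-4,0,9.3]
    - [-19,9.3,-4,0,9.3]

```text
t: 6.53
position: [518.6, -74.0, 186.9]
tool_rot: [0.973, 0.232, -0.0, -0.0]
force: [0.3, 0.3, 0.4]
finger_gap: 92.8
```

```bash
python3 - <<'E'
from m import *
s=robot.state(); print(s["t"],s["position"],s["joint_positions"])
p=robot.read_camera("wrist"); save(p,"w5"); 
c=proj(p,np.array([[554,-56,94]]))[0].astype(int); print(c)
save(p,"w5a",(c[0]-50,c[1]-50,c[0]+50,c[1]+50),6)
E
```

```text
6.5333 [518.60735875 -73.98231152 186.86858202] [-2.39576410e-01 -5.85596740e-02  1.73983980e+00 -2.22070363e-05
  1.46105782e+00  8.63325670e-01]
[326 188]
```

View pics/w5a.png

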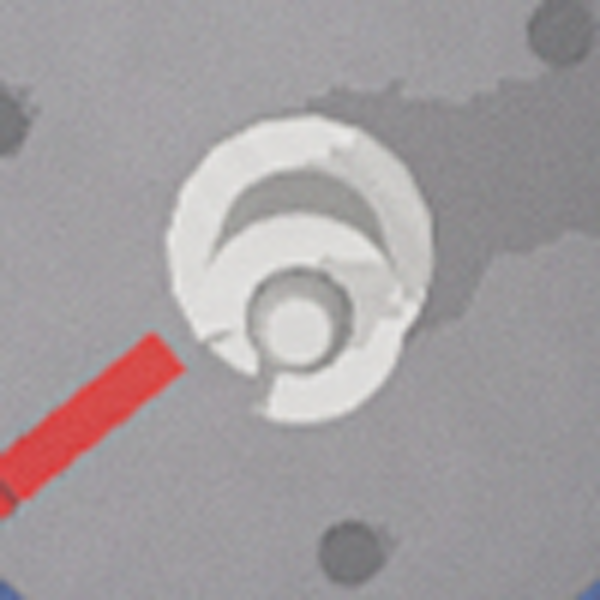

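```bash
python3 - <<'E'
from m import *
p=robot.read_camera("wrist"); print(robot.state()["position"])
f=lambda x,y:(276+(x+.5)/6-.5,138+(y+.5)/6-.5)
print("jtop",toplane(p,[f(296,330)],103)); print("flange edge L/R/T",toplane(p,[f(168,245),f(433,245),f(300,114)],30))
arc=[f(303,423),f(350,412),f(385,382),f(405,335),f(265,410)]
print("shoulder",fitc(toplane(p,arc,94)))
ar2=[f(168,245),f(433,245),f(300,114),f(205,160),f(390,155)]
print("flange",fitc(toplane(p,ar2,30)))
H,S,V=hsvof(p); yy,xx=np.mgrid[0:480,0:640]
red=blob(((H<8)|(H>172))&(S>120)&(np.hypot(xx-290,yy-208)<35),(290,208)); q=toplane(p,np.argwhere(red)[:,::-1],15); m=q.mean(0); d=np.linalg.svd(q-m)[2][0]; print("red",red.sum(),m,np.degrees(np.arctan2(*d[::-1])))
b=blob((S<90)&(V>60)&(np.hypot(xx-326,yy-185)<110)&(yy<300),(326,185)); o=outline(b)
save(p,"w5b")
E
```

```text
[520.28478197 -74.54318393 188.37892443]
jtop [[553.4747676  -56.16635455]]
flange edge L/R/T [[545.88078057 -38.45744717]
 [563.60357203 -73.59816353]
 [571.68021768 -47.41096483]]
shoulder (array([553.21749231, -57.97698159,  11.57838182]), np.float64(0.1283461768762039))
flange (array([553.81931137, -56.47281855,  19.63009793]), np.float64(0.25088450246940847))
red 379 [506.47744989 -35.46588293] 155.20102968399917
```

View pics/w5b.png

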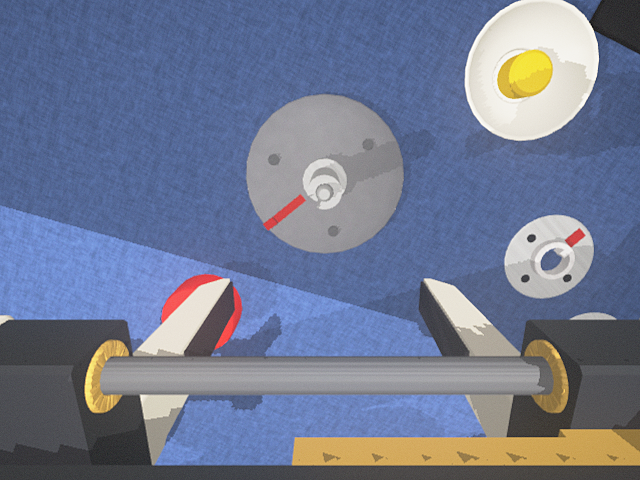

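Arbor axis is about (553.7,-56.1), keyway at about 155.8°. Now to the spacer.

>>> carry_out:
  moves:
    - [0.5,4,1,0,9.3]
    - [1,8,1,0,9.3]
    - [1.5,12,1,0,9.3]
    - [2,16,1,0,9.3]
    - [2.5,20,1,0,9.3]
    - [3,24,1,0,9.3]
    - [3.5,28,0,0,9.3]
    - [4,32,-2,0,9.3]
    - [4.2,33.7,-4,0,9.3]
    - [4.2,33.7,-4,0,9.3]

```text
t: 7.47
position: [559.8, 266.7, 142.8]
tool_rot: [0.972, 0.234, -0.002, -0.0]
force: [-0.2, -0.2, -1.1]
finger_gap: 93.2
```

>>> carry_out:
  moves:
    - [0,0,0,0,9.3]
    - [0,0,0,0,9.3]

```text
t: 7.63
position: [562.3, 262.5, 147.9]
tool_rot: [0.973, 0.232, 0.001, 0.0]
force: [0.6, -0.6, 0.3]
finger_gap: 93.1
```

```bash
cat >> m.py <<'E'
def ring(p,kind,seedxy,z,R=None):
    """outer circle of a ring at top height z near seed world xy"""
    H,S,V=hsvof(p); uv=proj(p,np.array([[seedxy[0],seedxy[1],z]]))[0]; yy,xx=np.mgrid[0:480,0:640]
    lim=np.hypot(xx-uv[0],yy-uv[1])<(R or 60)
    m={"white":(S<70)&(V>130),"orange":(H>3)&(H<22)&(S>140)}[kind]&lim
    b=blob(m); o=outline(b); return fitc(toplane(p,o,z)),int(b.sum()),uv
E
python3 - <<'E'
from m import *
p=robot.read_camera("wrist"); s=robot.state(); print(s["t"],s["position"],s["joint_velocities"].round(3)); save(p,"w6")
print(ring(p,"white",(598,280),10)); print(ring(p,"white",(598,280),5))
E
```

```text
7.6833 [562.6390316  262.21161661 148.42301401] [-0.014 -0.018  0.007  0.003 -0.002  0.002]
((array([598.34474906, 280.93404721,  20.16657554]), np.float64(0.23831444800045903)), 1097, array([326.92316799, 181.10902117]))
((array([597.79605839, 280.65751357,  20.49780128]), np.float64(0.2422302027007429)), 1097, array([326.91067457, 180.36959856]))
```

View pics/w6.png

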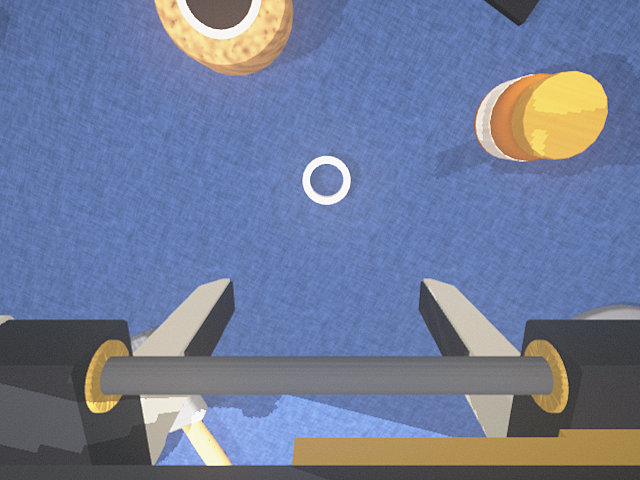

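>>> carry_out:
  moves:
    - [1.8,1,-2,0,6]
    - [3.57,1.87,-5,0,6]
    - [3.57,1.87,-9,0,6]
    - [3.57,1.87,-12,0,6]
    - [3.57,1.87,-13.5,0,6]
    - [3.57,1.87,-14.4,0,6]
    - [3.57,1.87,-14.4,0,6]
    - [3.57,1.87,-14.4,0,6]

```text
t: 8.35
position: [598.5, 281.5, 4.9]
tool_rot: [0.973, 0.231, 0.001, -0.0]
force: [0.2, 0.6, 0.4]
finger_gap: 60.2
```

>>> carry_out:
  moves:
    - [0,0,0,0,3.4]
    - [0,0,0,0,3.4]
    - [0,0,0,0,3.4]
    - [0,0,0,0,3.4]
    - [0,0,0,0,3.4]

```text
t: 8.77
position: [597.8, 281.9, 4.0]
tool_rot: [0.973, 0.232, 0.001, -0.0]
force: [-1.5, -1.7, 7.2]
finger_gap: 39.6
```

```bash
python3 - <<'E'
from m import *
p=robot.read_camera("wrist"); s=robot.state(); print(s["t"],s["position"],s["force"].round(2),s["finger_gap"]); save(p,"w7")
E
```

```text
8.8167 [597.76886754 281.86942448   4.01022029] [-1.35 -0.51  6.28] 39.285013965170336
```

View pics/w7.png

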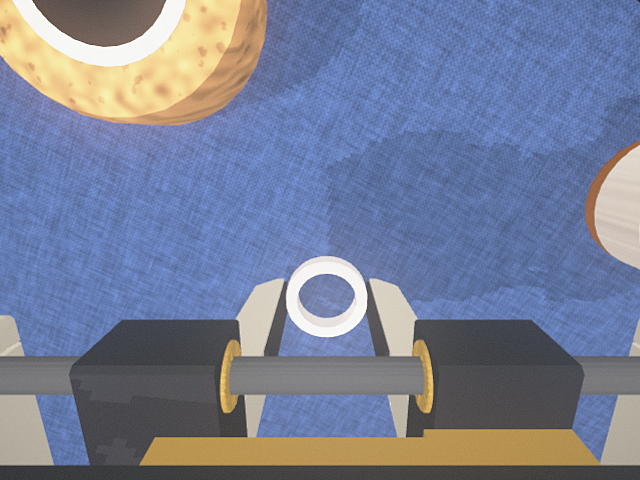

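```bash
python3 - <<'E'
from m import *
p=robot.read_camera("wrist"); s=robot.state(); print(s["position"])
H,S,V=hsvof(p); yy,xx=np.mgrid[0:480,0:640]
b=blob((S<40)&(V>200)&(np.hypot(xx-327,yy-297)<45)&(xx>286)&(xx<368)); o=outline(b); print(b.sum(),fitc(toplane(p,o,10)), o.min(0),o.max(0))
cs,_=cv2.findContours((~b&(np.hypot(xx-327,yy-297)<30)).astype(np.uint8),cv2.RETR_EXTERNAL,cv2.CHAIN_APPROX_NONE)
c=max(cs,key=len)[:,0,:]; print(fitc(toplane(p,c,10)))
E
```

```text
[597.80677606 281.85974177   4.04355903]
3340 (array([598.93180992, 282.60320075,  20.56356885]), np.float64(0.7207501991059889)) [287 256] [366 336]
(array([599.92999454, 283.15524005,  12.10934822]), np.float64(0.6929205410400364))
```

>>> carry_out:
  moves:
    - [0,0,1,0,3.4]
    - [0,0,3,0,3.4]
    - [0,0,6,0,3.4]
    - [0,0,10,0,3.4]
    - [-0.5,-3,13,0,3.4]
    - [-1,-7,14,0,3.4]
    - [-1.5,-11,14,0,3.4]
    - [-2,-15,14,0,3.4]
    - [-2.5,-19,14,0,3.4]
    - [-3,-23,14,0,3.4]

```text
t: 9.7
position: [566.2, 50.0, 143.3]
tool_rot: [0.973, 0.232, 0.0, 0.0]
force: [1.2, -0.5, -1.1]
finger_gap: 39.2
```

>>> carry_out:
  moves:
    - [-0.4,-4,0,0,3.4]
    - [-0.9,-8,0,0,3.4]
    - [-1.3,-10.5,0,0,3.4]
    - [-1.3,-10.5,0,0,3.4]
    - [-1.3,-10.5,0,0,3.4]
    - [-1.3,-10.5,0,0,3.4]

```text
t: 10.2
position: [554.0, -53.0, 142.9]
tool_rot: [0.973, 0.232, 0.0, -0.0]
force: [0.2, 0.6, 0.2]
finger_gap: 39.3
```

```bash
python3 - <<'E'
from m import *
p=robot.read_camera("wrist"); s=robot.state(); print(s["t"],s["position"],s["force"].round(2),s["joint_velocities"].round(3)); save(p,"w8")
E
```

```text
10.25 [554.03385796 -52.5000543  142.80006258] [ 0.04  0.28 -0.03] [ 0.014  0.003  0.001 -0.002 -0.002 -0.003]
```

View pics/w8.png

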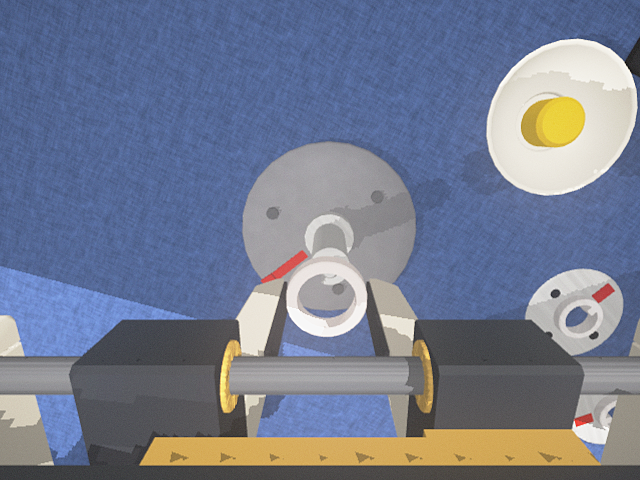

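>>> carry_out:
  moves:
    - [-0.07,-0.4,0,0,3.4]
    - [-0.07,-0.4,-2,0,3.4]
    - [-0.07,-0.4,-3,0,3.4]
    - [-0.07,-0.4,-3,0,3.4]
    - [-0.07,-0.4,-3,0,3.4]
    - [-0.07,-0.4,-3,0,3.4]

```text
t: 10.75
position: [553.3, -57.1, 112.9]
tool_rot: [0.973, 0.232, -0.0, -0.0]
force: [0.2, -0.6, 0.4]
finger_gap: 39.2
```

```bash
python3 - <<'E'
from m import *
p=robot.read_camera("wrist"); s=robot.state(); print(s["t"],s["position"],s["force"].round(2),s["joint_velocities"].round(3)); save(p,"w9",(247,170,407,350),4)
E
```

```text
10.8 [553.68439624 -57.28186666 113.30120137] [-0.1  -0.13 -0.67] [-0.003 -0.005 -0.006 -0.    -0.002 -0.   ]
```

View pics/w9.png

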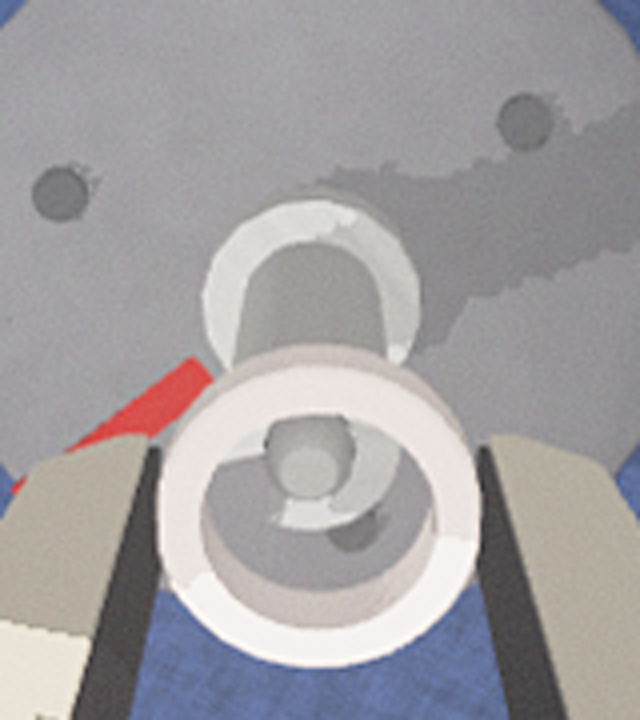

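>>> carry_out:
  moves:
    - [-0.03,0.1,0,0,3.4]
    - [-0.03,0.1,-1,0,3.4]
    - [-0.03,0.1,-1.8,0,3.4]
    - [-0.03,0.1,-2.5,0,3.4]
    - [-0.03,0.1,-3,0,3.4]
    - [-0.03,0.1,-3,0,3.4]

```text
t: 11.3
position: [551.5, -56.3, 80.4]
tool_rot: [0.973, 0.232, -0.001, -0.001]
force: [-0.1, -0.5, -0.9]
finger_gap: 39.1
```

>>> carry_out:
  moves:
    - [0,0,0,0,3.4]
    - [0,0,-1,0,3.4]
    - [0,0,-2,0,3.4]
    - [0,0,-3,0,3.4]
    - [0,0,-3.8,0,3.4]
    - [0,0,-4.5,0,3.4]
    - [0,0,-4.5,0,3.4]
    - [0,0,-4.5,0,3.4]

```text
t: 11.97
position: [552.3, -56.4, 36.8]
tool_rot: [0.973, 0.232, -0.001, -0.0]
force: [0.3, 0.1, -0.1]
finger_gap: 39.5
```

>>> carry_out:
  moves:
    - [0,0,0,0,3.4]
    - [0,0,0,0,3.4]

```text
t: 12.13
position: [553.5, -56.6, 38.2]
tool_rot: [0.973, 0.232, 0.001, 0.0]
force: [0.1, -0.4, -0.3]
finger_gap: 39.5
```

>>> carry_out:
  moves:
    - [0,0,-0.3,0,3.4]
    - [0,0,-0.3,0,3.4]
    - [0,0,-0.3,0,4.5]
    - [0,0,-0.3,0,6]
    - [0,0,-0.3,0,6]
    - [0,0,-0.3,0,6]
    - [0,0,1,0,6]
    - [0,0,4,0,6]
    - [0,0,8,0,7]
    - [0,0,12,0,9]

```text
t: 12.97
position: [551.8, -56.2, 158.9]
tool_rot: [0.973, 0.232, -0.001, -0.0]
force: [1.8, -0.3, 0.1]
finger_gap: 69.1
```

>>> carry_out:
  moves:
    - [-1,-0.6,3,0,9.3]
    - [-3,-1.5,4,0,9.3]
    - [-3,-1.5,4,0,9.3]
    - [-3,-1.5,4,0,9.3]

```text
t: 13.3
position: [523.4, -71.9, 199.6]
tool_rot: [0.973, 0.231, 0.002, 0.001]
force: [-0.2, 0.6, -0.0]
finger_gap: 91.8
```

```bash
python3 - <<'E'
from m import *
p=robot.read_camera("wrist"); s=robot.state(); print(s["t"],s["position"],s["force"].round(2),s["joint_velocities"].round(3)); 
c=proj(p,np.array([[554,-56,60]]))[0].astype(int);print(c); save(p,"w10",(c[0]-60,c[1]-60,c[0]+60,c[1]+60),5)
w=world(p); m=np.hypot(w[...,0]-554,w[...,1]-56*-1*-1)<21
H,S,V=hsvof(p); q=w[(np.hypot(w[...,0]-553.7,w[...,1]+56.1)>15)&(np.hypot(w[...,0]-553.7,w[...,1]+56.1)<19)]; print(np.nanpercentile(q[:,2],[10,50,90]))
E
```

```text
13.35 [523.02531794 -71.50914626 198.10875975] [-0.02  0.36  0.15] [ 0.007  0.035  0.014  0.004 -0.007  0.001]
[325 187]
[ 41.59278439 302.97414512 318.88820318]
```

View pics/w10.png

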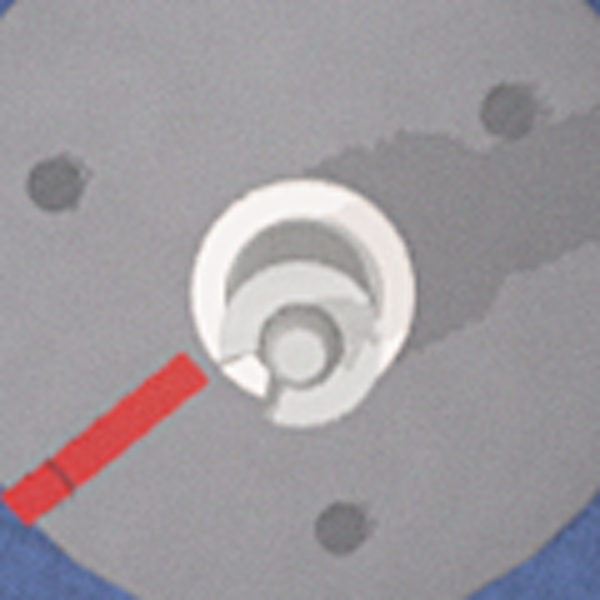

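The spacer is seated on the flange. Next I look at knife A.

>>> carry_out:
  moves:
    - [0.4,-4,0,0,9.3]
    - [0.8,-8,0,0,9.3]
    - [1.2,-12,0,0,9.3]
    - [1.6,-16,-2,0,9.3]
    - [2,-20,-4,0,9.3]
    - [2.4,-24.5,-5,0,9.3]
    - [2.4,-24.5,-5,0,9.3]
    - [2.4,-24.5,-5,0,9.3]
    - [2.4,-24.5,-5,0,9.3]
    - [2.4,-24.5,-5,0,9.3]

```text
t: 14.18
position: [547.2, -314.9, 147.3]
tool_rot: [0.973, 0.232, -0.0, -0.001]
force: [-0.3, 0.3, 0.3]
finger_gap: 92.9
```

```bash
cat >> m.py <<'E'
def knife(p,seed,Rpx=75):
    H,S,V=hsvof(p); uv=proj(p,np.array([[seed[0],seed[1],3]]))[0]; yy,xx=np.mgrid[0:480,0:640]
    lim=np.hypot(xx-uv[0],yy-uv[1])<Rpx
    red0=((H<8)|(H>172))&(S>110)&lim
    b=blob(((S<75)&(V>100)&lim)|red0, uv,400); c,rms=fitc(toplane(p,outline(b),3))
    xy=toplane(p,np.argwhere(red0)[:,::-1],3); d=np.hypot(*(xy-c[:2]).T); k=(d>18)&(d<46); m=xy[k].mean(0)-c[:2]
    return c,rms,b.sum(),k.sum(),np.hypot(*m),np.degrees(np.arctan2(m[1],m[0]))
E
python3 - <<'E'
from m import *
p=robot.read_camera("wrist"); s=robot.state(); print(s["t"],s["position"],s["joint_velocities"].round(3)); save(p,"w11")
print(knife(p,(582.7,-298.3)))
E
```

```text
14.2333 [ 547.47912532 -314.81382266  147.86382596] [ 0.005 -0.014  0.    -0.004 -0.002 -0.004]
(array([ 582.99034087, -298.89160405,   45.30530125]), np.float64(0.2444568610925735), np.int64(8083), np.int64(258), np.float64(30.9980656974057), np.float64(-17.816526738156057))
```

View pics/w11.png

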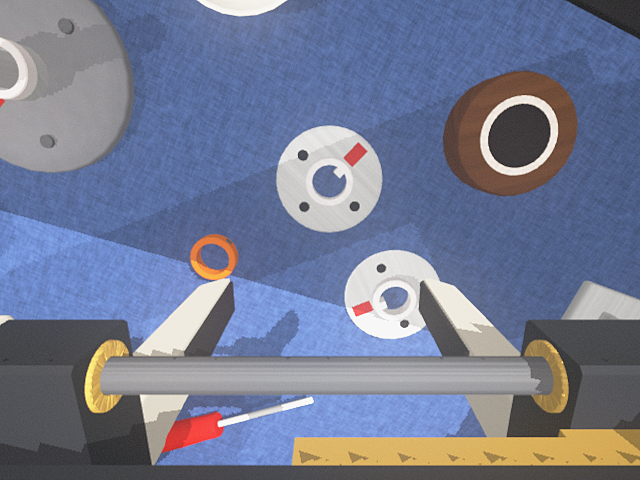

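>>> carry_out:
  moves:
    - [1.8,0.8,-2,0,7]
    - [3.55,1.6,-5,0,7]
    - [3.55,1.6,-8,0,7]
    - [3.55,1.6,-11,0,6]
    - [3.55,1.6,-12.5,0,6]
    - [3.55,1.6,-13.3,0,6]
    - [3.55,1.6,-13.8,0,6]
    - [3.55,1.6,-14.1,0,6]
    - [3.55,1.6,-14.2,0,6]
    - [3.55,1.6,-14.2,0,6]

```text
t: 15.07
position: [583.4, -301.2, 7.3]
tool_rot: [0.973, 0.232, 0.001, 0.001]
force: [0.5, 0.1, 0.1]
finger_gap: 59.6
```

>>> carry_out:
  moves:
    - [0,0,0,0,3.4]
    - [0,0,0,0,3.4]
    - [0,0,0,0,3.4]
    - [0,0,0,0,3.4]
    - [0,0,0,0,3.4]
    - [0,0,0,0,3.4]

```text
t: 15.57
position: [582.7, -300.5, 6.2]
tool_rot: [0.973, 0.232, 0.0, 0.0]
force: [-2.1, 1.4, 5.4]
finger_gap: 39.4
```

```bash
python3 - <<'E'
from m import *
p=robot.read_camera("wrist"); s=robot.state(); print(s["t"],s["position"],s["force"].round(2),s["finger_gap"]); save(p,"w12")
print(knife(p,(583,-299),110))
E
```

```text
15.6167 [ 582.64090925 -300.50612714    6.21790669] [-1.46  1.64  6.07] 39.495921826538336
(array([ 573.88988644, -304.46084772,   53.19015138]), np.float64(3.722614546882542), np.int64(26164), np.int64(661), np.float64(38.231241952577264), np.float64(-7.124761432243986))
```

View pics/w12.png

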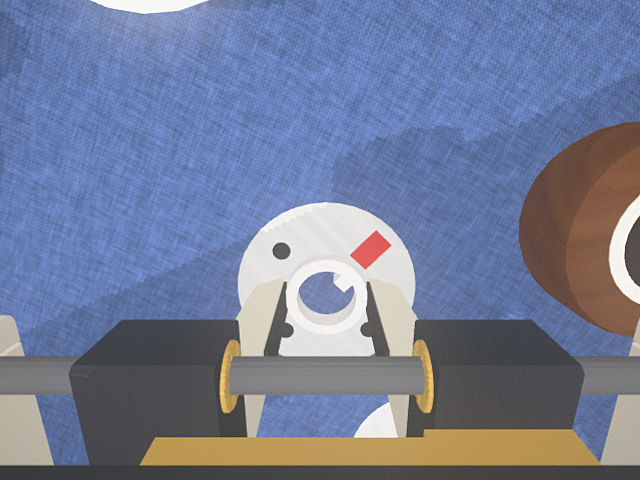

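```bash
python3 - <<'E'
from m import *
p=robot.read_camera("wrist"); s=robot.state(); print(s["position"])
H,S,V=hsvof(p); yy,xx=np.mgrid[0:480,0:640]
# outer disc arc (top part, rows<270)
m=(S<75)&(V>120)&(np.hypot(xx-327,yy-290)<120)|(((H<8)|(H>172))&(S>110))
b=blob(m&(xx>225)&(xx<425)&(yy<330),(327,260),2000); o=outline(b); o=o[(o[:,1]<285)&(np.hypot(o[:,0]-327,o[:,1]-290)>60)]
# keep outermost
xy=toplane(p,o,3); c,r=fitc(xy); print("disc",c,r,len(o))
red=((H<8)|(H>172))&(S>110)&(np.hypot(xx-371,yy-250)<30); xy=toplane(p,np.argwhere(red)[:,::-1],3).mean(0); d=xy-c[:2]; print(red.sum(),np.hypot(*d),np.degrees(np.arctan2(d[1],d[0])))
E
```

```text
[ 582.63073657 -300.50208209    6.20603267]
disc [ 583.81957922 -299.65395091   45.18835034] 0.15296001410216026 246
750 30.626222949736842 -18.63711678604175
```

>>> carry_out:
  moves:
    - [0,0,0.5,0,3.4]
    - [0,0,2,0,3.4]
    - [0,0,5,0,3.4]
    - [0,0,9,0.1,3.4]
    - [0,0,13,0.22,3.4]
    - [-0.3,2,14,0.34,3.4]
    - [-0.6,5,14,0.46,3.4]
    - [-0.9,8,14,0.58,3.4]
    - [-1.2,11,14,0.7,3.4]
    - [-1.5,14,14,0.82,3.4]

```text
t: 16.5
position: [567.1, -159.4, 146.7]
tool_rot: [0.798, 0.602, 0.0, 0.0]
force: [-0.7, 0.4, -2.1]
finger_gap: 39.5
```

>>> carry_out:
  moves:
    - [-0.2,2.5,0,0.12,3.4]
    - [-0.4,5,0,0.24,3.4]
    - [-0.6,7,0,0.36,3.4]
    - [-0.8,8.5,0,0.48,3.4]
    - [-1,9.5,0,0.6,3.4]
    - [-1.2,10,0,0.72,3.4]
    - [-1.2,10,0,0.84,3.4]
    - [-1.2,10,0,0.96,3.4]
    - [-1.2,10,0,1.08,3.4]
    - [-1.2,10,0,1.2,3.4]

```text
t: 17.33
position: [555.4, -60.4, 146.6]
tool_rot: [0.318, 0.948, -0.0, 0.0]
force: [-0.7, 0.3, -2.7]
finger_gap: 39.0
```

>>> carry_out:
  moves:
    - [0,0,0,0.12,3.4]
    - [0,0,0,0.24,3.4]
    - [0,0,0,0.36,3.4]
    - [0,0,0,0.48,3.4]
    - [0,0,0,0.6,3.4]
    - [0,0,0,0.72,3.4]
    - [0,0,0,0.8,3.4]
    - [0,0,0,0.8,3.4]
    - [0,0,0,0.8,3.4]
    - [0,0,0,0.8,3.4]

```text
t: 18.17
position: [555.5, -60.5, 146.0]
tool_rot: [-0.072, 0.997, -0.0, 0.0]
force: [-1.0, 0.1, -2.1]
finger_gap: 39.5
```

```bash
cat >> m.py <<'E'
def yaw(s):
    from scipy.spatial.transform import Rotation
    x=Rotation.from_quat(s["tool_rot"]).as_matrix()[:,0]; return np.degrees(np.arctan2(x[1],x[0]))
E
python3 - <<'E'
from m import *
p=robot.read_camera("wrist"); s=robot.state(); print(s["t"],s["position"],s["force"].round(2),s["finger_gap"],yaw(s),s["joint_positions"].round(2)); save(p,"w13")
E
```

```text
18.2167 [555.44356756 -60.5171003  145.9064141 ] [-0.26 -0.59 -2.41] 39.269598332494716 -171.7655561009608 [-0.2   0.06  1.69 -0.    1.38 -1.91]
```

View pics/w13.png

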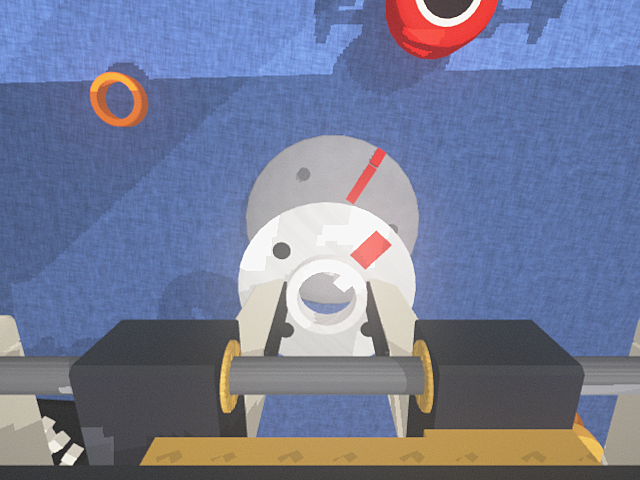

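>>> carry_out:
  moves:
    - [0,0.25,0,0.11,3.4]
    - [-0.07,0.48,0,0.22,3.4]
    - [-0.07,0.48,-1.5,0.22,3.4]
    - [-0.07,0.48,-2.8,0.22,3.4]
    - [-0.07,0.48,-2.8,0.22,3.4]
    - [-0.07,0.48,-2.8,0.22,3.4]
    - [-0.07,0.48,-2.8,0.22,3.4]

```text
t: 18.8
position: [554.6, -55.7, 117.6]
tool_rot: [-0.182, 0.983, 0.0, -0.0]
force: [-0.4, -0.8, -2.6]
finger_gap: 39.5
```

```bash
cat >> m.py <<'E'
def held(p,s,bot):
    """held knife: underside bot mm below TCP. disc centre, angle; red line angle"""
    zt=s["position"][2]-bot+3
    H,S,V=hsvof(p); yy,xx=np.mgrid[0:480,0:640]; red=((H<8)|(H>172))&(S>110)
    r=red&(np.hypot(xx-327,yy-290)<95)&(np.hypot(xx-327,yy-290)>30)&(yy>205); 
    b=blob(r,(371,250),200); xy=toplane(p,np.argwhere(b)[:,::-1],zt); m=xy.mean(0)
    return m,xy,b
E
python3 - <<'E'
from m import *
p=robot.read_camera("wrist"); s=robot.state(); print(s["t"],s["position"],s["force"].round(2),s["finger_gap"],yaw(s)); save(p,"w14"); save(p,"w14a",(227,130,427,330),4)
x=s["position"][:2]; y=np.radians(yaw(s))
m,xy,b=held(p,s,6.2); c=x+1.1*np.array([np.cos(y),np.sin(y)]); d=m-c; print("patch",b.sum(),np.hypot(*d),np.degrees(np.arctan2(d[1],d[0]))%360)
E
```

```text
18.85 [555.00584534 -55.78904888 118.06415031] [ 0.01  0.41 -2.38] 38.77870676898711 -159.0659132955511
patch 753 31.38475814345408 156.4462553538252
```

View pics/w14a.png

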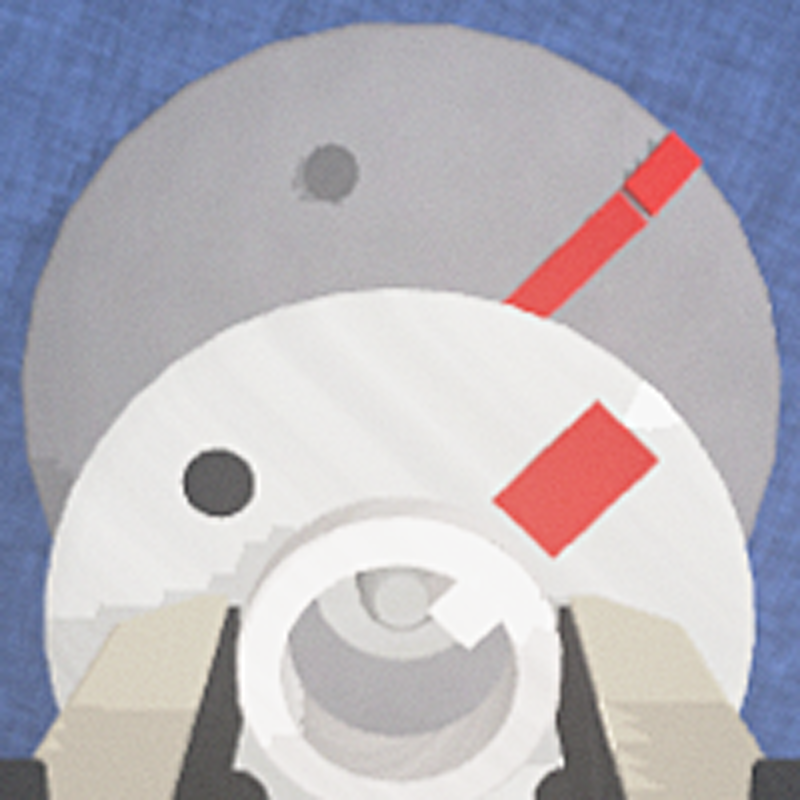

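The patch is parallel with the red line (156.4°) and the journal shows centred in the bore. Descending.

>>> carry_out:
  moves:
    - [0,0,-0.5,0,3.4]
    - [0,0,-1,0,3.4]
    - [0,0,-1.5,0,3.4]
    - [0,0,-2,0,3.4]
    - [0,0,-2.5,0,3.4]
    - [0,0,-2.5,0,3.4]
    - [0,0,-2.5,0,3.4]

```text
t: 19.43
position: [554.3, -55.6, 91.9]
tool_rot: [-0.182, 0.983, 0.0, -0.001]
force: [0.8, 0.7, -3.5]
finger_gap: 39.3
```

>>> carry_out:
  moves:
    - [0,0,-0.6,0,3.4]
    - [0,0,-1.4,0,3.4]
    - [0,0,-2.2,0,3.4]
    - [0,0,-3,0,3.4]
    - [0,0,-3.6,0,3.4]
    - [0,0,-4.1,0,3.4]
    - [0,0,-4.3,0,3.4]
    - [0,0,-4.3,0,3.4]
    - [0,0,-4.3,0,3.4]

```text
t: 20.18
position: [554.8, -55.7, 49.6]
tool_rot: [-0.182, 0.983, -0.0, 0.0]
force: [0.5, -0.2, -1.9]
finger_gap: 39.8
```

```bash
python3 - <<'E'
from m import *
p=robot.read_camera("wrist"); s=robot.state(); print(s["t"],s["position"],s["force"].round(2),s["finger_gap"],yaw(s)); save(p,"w15")
E
```

```text
20.2333 [555.0604103  -55.75876365  49.94278876] [ 0.41 -0.02 -2.19] 39.66710893407013 -159.0158842950447
```

View pics/w15.png

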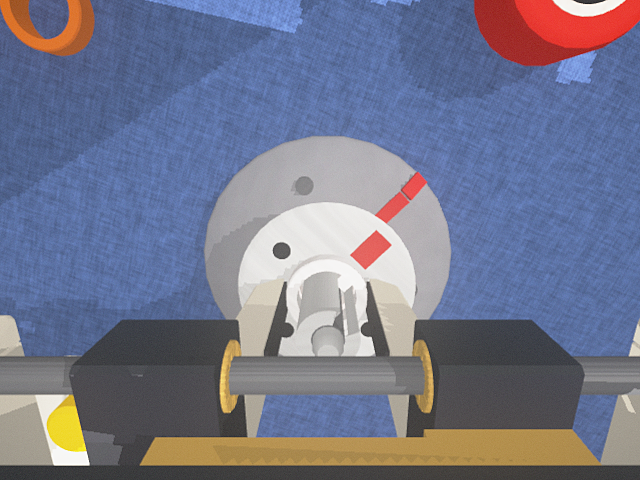

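>>> carry_out:
  moves:
    - [0,0,-0.2,0,3.4]
    - [0,0,-0.35,0,3.4]
    - [0,0,-0.35,0,3.4]
    - [0,0,-0.35,0,4.3]
    - [0,0,-0.35,0,6]
    - [0,0,-0.35,0,6]
    - [0,0,-0.35,0,6]
    - [0,0,1,0,6]
    - [0,0,4,0,6]
    - [0,0,8,0,7]

```text
t: 21.07
position: [551.8, -55.2, 126.9]
tool_rot: [-0.182, 0.983, 0.001, -0.003]
force: [0.6, 0.1, 0.7]
finger_gap: 63.1
```

>>> carry_out:
  moves:
    - [0,0,3,-0.12,9.3]
    - [2,0.7,6,-0.24,9.3]
    - [3,1.2,6,-0.36,9.3]
    - [3,1.2,6,-0.48,9.3]
    - [3,1.2,6,-0.48,9.3]
    - [3,1.2,6,-0.48,9.3]

```text
t: 21.57
position: [584.5, -43.6, 189.2]
tool_rot: [0.055, 0.998, -0.0, -0.0]
force: [-0.3, -0.1, -0.8]
finger_gap: 92.9
```

```bash
python3 - <<'E'
from m import *
p=robot.read_camera("wrist"); s=robot.state(); print(s["t"],s["position"],s["force"].round(2),s["finger_gap"],yaw(s)); save(p,"w16")
w=world(p); 
d=np.hypot(w[...,0]-553.7,w[...,1]+56.1); 
for a,b in((24,40),(16,19)): print(np.nanpercentile(w[(d>a)&(d<b)&(w[...,2]<100)][:,2],[10,50,90]))
E
```

```text
21.6167 [584.20594568 -43.70142778 188.98073243] [ 0.4   0.53 -0.64] 92.7611253338624 173.73083429541657
[42.41858405 43.31261352 44.27330455]
[51.32996896 52.19463809 53.13177893]
```

View pics/w16.png

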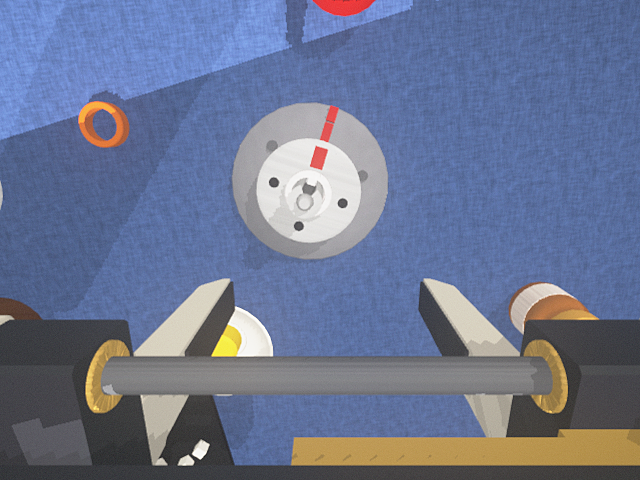

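Knife A is seated (disc 43.3 mm, hub 52.2 mm, patch in line with the red line). On to knife B.

>>> carry_out:
  moves:
    - [-0.3,-4,0,0,9.3]
    - [-0.6,-8,0,0,9.3]
    - [-1,-12,0,0,9.3]
    - [-1.3,-16,0,0,9.3]
    - [-1.7,-20,0,0,9.3]
    - [-2,-24,-1,0,9.3]
    - [-2.4,-28,-2,0,9.3]
    - [-2.7,-32,-3,0,9.3]
    - [-3,-36,-4,0,9.3]
    - [-3,-36,-4,0,9.3]

```text
t: 22.45
position: [550.4, -409.7, 144.8]
tool_rot: [0.058, 0.998, 0.0, -0.003]
force: [-0.2, 0.2, -0.3]
finger_gap: 93.0
```

>>> carry_out:
  moves:
    - [0,0,0,0,9.3]
    - [0,0,0,0,9.3]
    - [0,0,0,0,9.3]

```text
t: 22.7
position: [555.0, -402.7, 149.9]
tool_rot: [0.056, 0.998, 0.0, 0.0]
force: [0.2, -0.1, 0.5]
finger_gap: 92.7
```

```bash
python3 - <<'E'
from m import *
p=robot.read_camera("wrist"); s=robot.state(); print(s["t"],s["position"],s["joint_velocities"].round(3),yaw(s)); save(p,"w17")
print(knife(p,(513,-402)))
E
```

```text
22.75 [ 555.33232495 -402.50877522  150.2705302 ] [ 0.006 -0.005 -0.003 -0.002  0.     0.006] 173.62515283183578
(array([ 513.82694758, -401.26908644,   45.30950363]), np.float64(0.2398394508736749), np.int64(8561), np.int64(255), np.float64(30.81277147056011), np.float64(140.0028344169791))
```

View pics/w17.png

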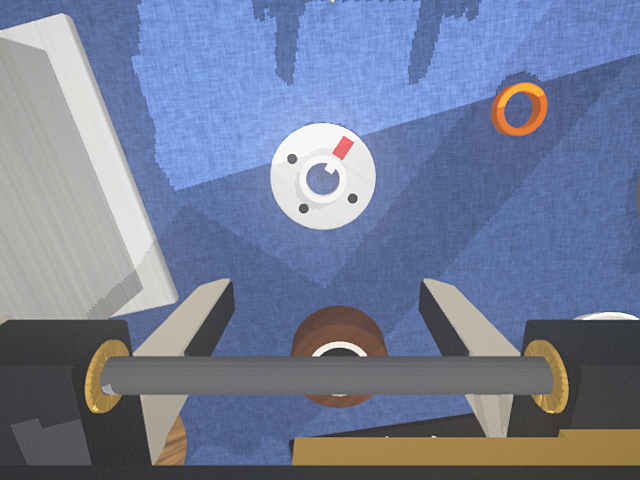

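```bash
python3 - <<'E'
from m import *
p=robot.read_camera("wrist"); w=world(p)
for uv in ((165,290),(140,270),(90,60),(60,200),(20,60),(120,180)): print(uv,w[uv[1],uv[0]].round(0))
E
```

```text
(165, 290) [ 596. -553.   18.]
(140, 270) [ 574. -569.   19.]
(90, 60) [ 401. -574.    1.]
(60, 200) [ 501. -582.   68.]
(20, 60) [ 408. -593.   50.]
(120, 180) [ 495. -567.   17.]
```

>>> carry_out:
  moves:
    - [-2,0.1,-2,0,7]
    - [-4.15,0.12,-5,0,7]
    - [-4.15,0.12,-8,0,7]
    - [-4.15,0.12,-11,0,6]
    - [-4.15,0.12,-12.5,0,6]
    - [-4.15,0.12,-13.3,0,6]
    - [-4.15,0.12,-13.8,0,6]
    - [-4.15,0.12,-14.2,0,6]
    - [-4.15,0.12,-14.4,0,6]
    - [-4.15,0.12,-14.4,0,6]

```text
t: 23.63
position: [514.1, -403.0, 6.8]
tool_rot: [0.057, 0.998, -0.001, 0.001]
force: [0.4, 0.0, -0.0]
finger_gap: 60.5
```

>>> carry_out:
  moves:
    - [0,0,0,0,3.4]
    - [0,0,0,0,3.4]
    - [0,0,0,0,3.4]
    - [0,0,0,0,3.4]
    - [0,0,0,0,3.4]
    - [0,0,0,0,3.4]

```text
t: 24.13
position: [513.6, -402.5, 6.2]
tool_rot: [0.057, 0.998, -0.0, 0.0]
force: [-0.8, 1.7, 6.5]
finger_gap: 39.2
```

```bash
cat >> m.py <<'E'
def grabbed(p,z):
    H,S,V=hsvof(p); yy,xx=np.mgrid[0:480,0:640]; red=((H<8)|(H>172))&(S>110)
    m=((S<75)&(V>120)|red)&(np.hypot(xx-327,yy-290)<115)&(xx>225)&(xx<425)&(yy<330)
    b=blob(m,(327,260),2000); o=outline(b); o=o[(o[:,1]<285)&(np.hypot(o[:,0]-327,o[:,1]-290)>60)]
    c,r=fitc(toplane(p,o,z)); rr=blob(red&(np.hypot(xx-327,yy-290)<95)&(yy>205)); xy=toplane(p,np.argwhere(rr)[:,::-1],z).mean(0); d=xy-c[:2]
    return c,r,rr.sum(),np.hypot(*d),np.degrees(np.arctan2(d[1],d[0]))
E
python3 - <<'E'
from m import *
p=robot.read_camera("wrist"); s=robot.state(); print(s["t"],s["position"],s["force"].round(2),s["finger_gap"],yaw(s)); save(p,"w18")
print(grabbed(p,3))
E
```

```text
24.1833 [ 513.61928196 -402.5278805     6.24657183] [-0.6   1.62  5.97] 39.40842874945297 173.48430947777513
(array([ 513.31067222, -402.42627484,   45.12725449]), np.float64(0.23741438163095763), np.int64(744), np.float64(30.40034728648196), np.float64(139.53681707021812))
```

View pics/w18.png

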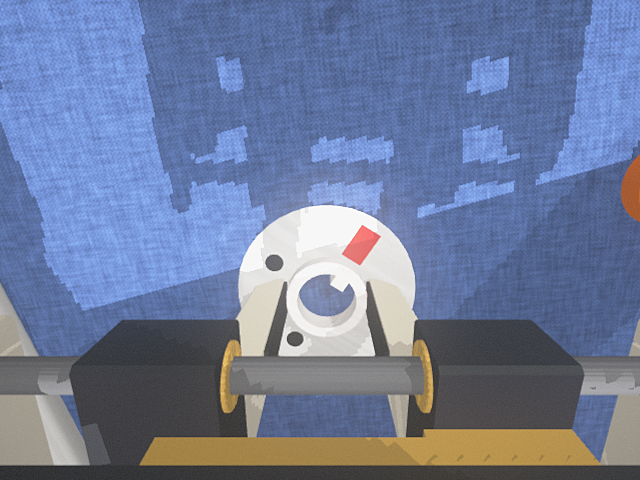

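>>> carry_out:
  moves:
    - [0,0,0.5,0,3.4]
    - [0,0,2,0,3.4]
    - [0,0,5,0,3.4]
    - [0,0,9,0.1,3.4]
    - [0,1,13,0.2,3.4]
    - [0.4,4,14,0.28,3.4]
    - [0.8,8,14,0.28,3.4]
    - [1.3,12,14,0.28,3.4]
    - [1.8,16,14,0.28,3.4]
    - [2.3,20,14,0.28,3.4]

```text
t: 25.02
position: [536.0, -201.0, 146.7]
tool_rot: [-0.083, 0.997, -0.0, 0.0]
force: [1.7, -0.4, -2.5]
finger_gap: 39.3
```

>>> carry_out:
  moves:
    - [0.5,4,0,0,3.4]
    - [1,8,0,0,3.4]
    - [1.5,12,0,0,3.4]
    - [1.7,14.6,0,0,3.4]
    - [1.7,14.6,0,0,3.4]
    - [1.7,14.6,0,0,3.4]
    - [1.7,14.6,0,0,3.4]

```text
t: 25.6
position: [553.2, -57.0, 146.1]
tool_rot: [-0.083, 0.997, -0.0, 0.0]
force: [-0.1, -0.3, -2.9]
finger_gap: 39.4
```

```bash
python3 - <<'E'
from m import *
p=robot.read_camera("wrist"); s=robot.state(); print(s["t"],s["position"],s["force"].round(2),s["joint_velocities"].round(3),s["finger_gap"],yaw(s)); print(grabbed(p,s["position"][2]-3.2))
E
```

```text
25.65 [553.21341109 -57.54340022 146.0222036 ] [-0.53 -0.47 -2.13] [-0.017  0.004  0.001  0.002 -0.002  0.004] 39.37681347265263 -170.5152908485784
(array([536.77048664, -59.35544538,  43.51627945]), np.float64(1.8495573608200477), np.int64(731), np.float64(18.68188674933671), np.float64(127.69384921642384))
```

Yaw is right (189.5°). I'll make a fine shift, lower to hover and check.

>>> carry_out:
  moves:
    - [0.05,0.17,0,0,3.4]
    - [0.05,0.17,-1.5,0,3.4]
    - [0.05,0.17,-2.8,0,3.4]
    - [0.05,0.17,-2.8,0,3.4]
    - [0.05,0.17,-2.8,0,3.4]
    - [0.05,0.17,-2.8,0,3.4]

```text
t: 26.15
position: [553.6, -55.2, 117.5]
tool_rot: [-0.083, 0.997, 0.0, -0.0]
force: [0.2, 0.4, -1.6]
finger_gap: 39.5
```

```bash
python3 - <<'E'
from m import *
p=robot.read_camera("wrist"); s=robot.state(); print(s["t"],s["position"],s["force"].round(2),s["finger_gap"],yaw(s)); save(p,"w19a",(227,130,427,330),4)
x=s["position"][:2]
m,xy,b=held(p,s,6.2); d=m-x; print("patch",b.sum(),np.hypot(*d),np.degrees(np.arctan2(d[1],d[0]))%360)
E
```

```text
26.2 [553.96770919 -55.14747334 118.02997871] [ 0.01  0.66 -1.42] 39.343629257262826 -170.50681215554465
patch 752 31.067008505862038 156.50944932604818
```

View pics/w19a.png

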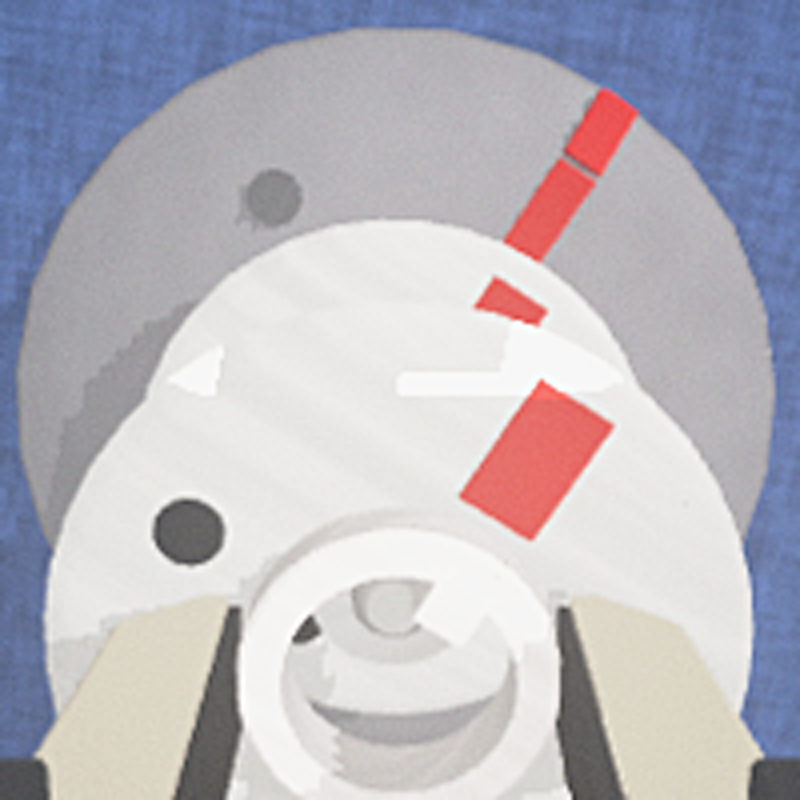

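>>> carry_out:
  moves:
    - [0,-0.08,0,0,3.4]
    - [0,-0.08,-0.5,0,3.4]
    - [0,-0.08,-1,0,3.4]
    - [0,-0.08,-1.5,0,3.4]
    - [0,-0.08,-2,0,3.4]
    - [0,-0.08,-2.5,0,3.4]
    - [0,-0.08,-2.5,0,3.4]
    - [0,-0.08,-2.5,0,3.4]

```text
t: 26.87
position: [553.2, -55.5, 91.9]
tool_rot: [-0.083, 0.997, 0.0, -0.001]
force: [0.2, -0.4, -2.6]
finger_gap: 39.3
```

>>> carry_out:
  moves:
    - [0,0,-0.6,0,3.4]
    - [0,0,-1.4,0,3.4]
    - [0,0,-2.2,0,3.4]
    - [0,0,-2.8,0,3.4]
    - [0,0,-3.2,0,3.4]
    - [0,0,-3.3,0,3.4]
    - [0,0,-3.3,0,3.4]
    - [0,0,-3.3,0,3.4]

```text
t: 27.53
position: [553.9, -55.6, 59.7]
tool_rot: [-0.083, 0.997, -0.0, 0.0]
force: [-0.2, -0.0, -2.3]
finger_gap: 39.2
```

>>> carry_out:
  moves:
    - [0,0,0,0,3.4]
    - [0,0,-0.1,0,3.4]
    - [0,0,-0.1,0,4.3]
    - [0,0,-0.1,0,6]
    - [0,0,-0.1,0,6]
    - [0,0,-0.1,0,6]
    - [0,0,1,0,6]
    - [0,0,4,0,6]
    - [0,0,8,0,7]
    - [0,0,11,0,7]

```text
t: 28.37
position: [553.9, -55.6, 172.8]
tool_rot: [-0.083, 0.997, -0.0, 0.001]
force: [1.2, -0.1, 0.1]
finger_gap: 67.9
```

>>> carry_out:
  moves:
    - [2,0,1,0,9.3]
    - [3.3,0.5,2,0,9.3]
    - [3.3,0.5,2,0,9.3]
    - [3.3,0.5,2,0,9.3]

```text
t: 28.7
position: [587.3, -50.6, 190.7]
tool_rot: [-0.083, 0.997, -0.0, 0.001]
force: [-0.7, 0.1, -0.1]
finger_gap: 90.8
```

```bash
python3 - <<'E'
from m import *
p=robot.read_camera("wrist"); s=robot.state(); print(s["t"],s["position"],s["force"].round(2),s["finger_gap"],yaw(s)); save(p,"w20")
w=world(p); 
d=np.hypot(w[...,0]-553.7,w[...,1]+56.1); 
for a,b in((24,40),(16,19)): print(np.nanpercentile(w[(d>a)&(d<b)&(w[...,2]<100)][:,2],[10,50,90]))
try: print(ring(p,"orange",(475,-238),12))
except Exception as e: print(e)
E
```

```text
28.75 [586.22350411 -50.55099373 189.38406442] [-0.6  -0.26 -0.38] 92.2173494046631 -170.45736872744936
[54.38461954 55.29571743 56.26296296]
[63.3079612  64.24051101 65.16268587]
((array([ 476.50624128, -235.3820292 ,   20.63482545]), np.float64(0.8352368828903937)), 1292, array([134.31604031,  56.65901224]))
```

View pics/w20.png

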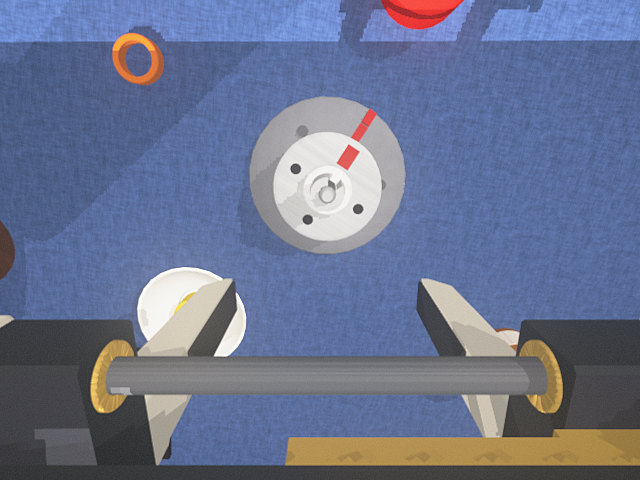

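Both knives are seated (disc 55.3 mm, hub 64.2 mm). Now the collar.

>>> carry_out:
  moves:
    - [-1.4,-3.5,0,0,9.3]
    - [-2.8,-7,0,0,9.3]
    - [-4.2,-10.5,-1,0,9.3]
    - [-5.6,-14,-2,0,9.3]
    - [-7.1,-18,-4,0,9.3]
    - [-7.1,-18,-4,0,9.3]
    - [-7.1,-18,-4,0,9.3]
    - [-7.1,-18,-4,0,9.3]
    - [-7.1,-18,-4,0,9.3]

```text
t: 29.5
position: [515.9, -229.5, 149.7]
tool_rot: [-0.083, 0.997, 0.0, 0.0]
force: [-0.1, 0.4, 0.3]
finger_gap: 93.0
```

```bash
python3 - <<'E'
from m import *
p=robot.read_camera("wrist"); s=robot.state(); print(s["t"],s["position"],s["joint_velocities"].round(3),yaw(s)); save(p,"w21")
print(ring(p,"orange",(476,-237),12)); print(ring(p,"orange",(476,-237),6))
p=robot.read_camera("scene"); save(p,"s21"); print([ (d["position"],d["confidence"]) for d in robot.look_for(p,"k1_c")])
E
```

```text
29.55 [ 516.30410981 -229.39487067  150.04331536] [ 0.006 -0.002 -0.007 -0.001 -0.    -0.004] -170.39554357210235
((array([ 476.06219924, -237.74982972,   19.43904789]), np.float64(0.24865434614763524)), 889, array([325.12201371, 180.08145867]))
((array([ 476.79033072, -237.65704096,   19.82253408]), np.float64(0.25356015703087853)), 889, array([325.1378857 , 179.21470675]))
[]
```

View pics/w21.png

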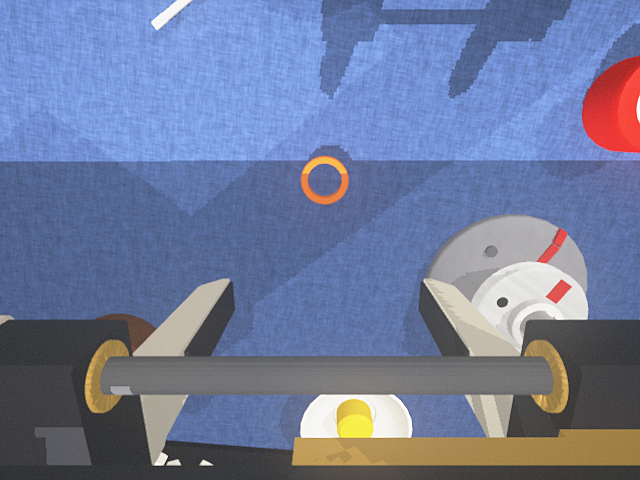

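View pics/s21.png

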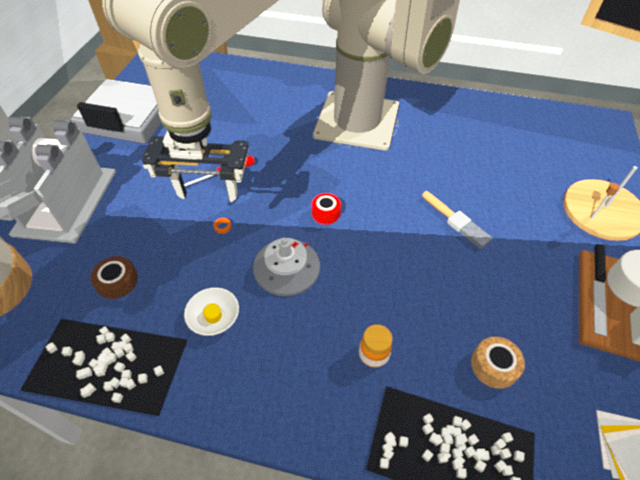

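>>> carry_out:
  moves:
    - [-2,-0.4,-2,0,7]
    - [-4,-0.83,-5,0,7]
    - [-4,-0.83,-8,0,7]
    - [-4,-0.83,-11,0,6]
    - [-4,-0.83,-12.7,0,6]
    - [-4,-0.83,-13.6,0,6]
    - [-4,-0.83,-14.2,0,6]
    - [-4,-0.83,-14.4,0,6]
    - [-4,-0.83,-14.4,0,6]

```text
t: 30.4
position: [476.6, -239.0, 6.3]
tool_rot: [-0.083, 0.997, -0.0, 0.0]
force: [-0.4, -0.2, -0.5]
finger_gap: 59.9
```

>>> carry_out:
  moves:
    - [0,0,0,0,3.4]
    - [0,0,0,0,3.4]
    - [0,0,0,0,3.4]
    - [0,0,0,0,3.4]
    - [0,0,0,0,3.4]
    - [0,0,0,0,3.4]

```text
t: 30.9
position: [476.4, -239.2, 6.5]
tool_rot: [-0.083, 0.997, -0.0, 0.001]
force: [-0.8, 1.6, 6.1]
finger_gap: 38.9
```

```bash
python3 - <<'E'
from m import *
p=robot.read_camera("wrist"); s=robot.state(); print(s["t"],s["position"],s["force"].round(2),s["finger_gap"]); save(p,"w22")
print(ring(p,"orange",s["position"][:2],12))
E
```

```text
30.95 [ 476.37212637 -239.19650904    6.46945966] [0.76 1.9  5.41] 39.07420858917414
((array([ 474.77840781, -239.44961663,   20.48433042]), np.float64(0.6844240512707925)), 2807, array([326.13988404, 300.03808479]))
```

View pics/w22.png

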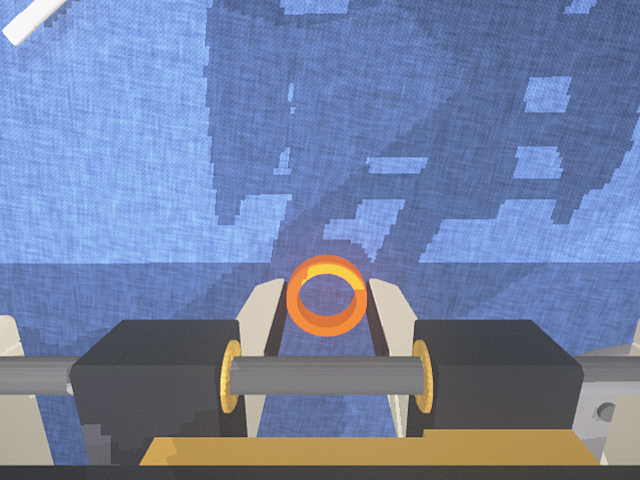

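>>> carry_out:
  moves:
    - [0,0,0.5,0,3.4]
    - [0,0,2,0,3.4]
    - [0,0,5,0,3.4]
    - [0,0,9,0,3.4]
    - [0.5,1,13,0,3.4]
    - [1.9,4.5,14,0,3.4]
    - [3.3,8,14,0,3.4]
    - [4.8,11.5,14,0,3.4]
    - [6.3,15,14,0,3.4]
    - [7.8,18.3,14,0,3.4]

```text
t: 31.78
position: [554.0, -54.1, 146.0]
tool_rot: [-0.083, 0.997, -0.0, 0.0]
force: [-0.3, -0.0, -0.4]
finger_gap: 39.5
```

>>> carry_out:
  moves:
    - [0,0,0,0,3.4]
    - [0,0,0,0,3.4]
    - [0,0,-1,0,3.4]
    - [0,0,-2.5,0,3.4]
    - [0,0,-2.5,0,3.4]
    - [0,0,-2.5,0,3.4]
    - [0,0,-2.5,0,3.4]

```text
t: 32.37
position: [553.3, -56.9, 120.6]
tool_rot: [-0.082, 0.997, -0.0, -0.0]
force: [-0.3, 0.1, 0.8]
finger_gap: 39.4
```

```bash
python3 - <<'E'
from m import *
p=robot.read_camera("wrist"); s=robot.state(); print(s["t"],s["position"],s["force"].round(2),s["finger_gap"]); save(p,"w23",(227,130,427,330),4)
E
```

```text
32.4167 [553.82866607 -56.81286167 121.12540389] [-0.45 -0.96 -0.63] 38.96518194236718
```

View pics/w23.png

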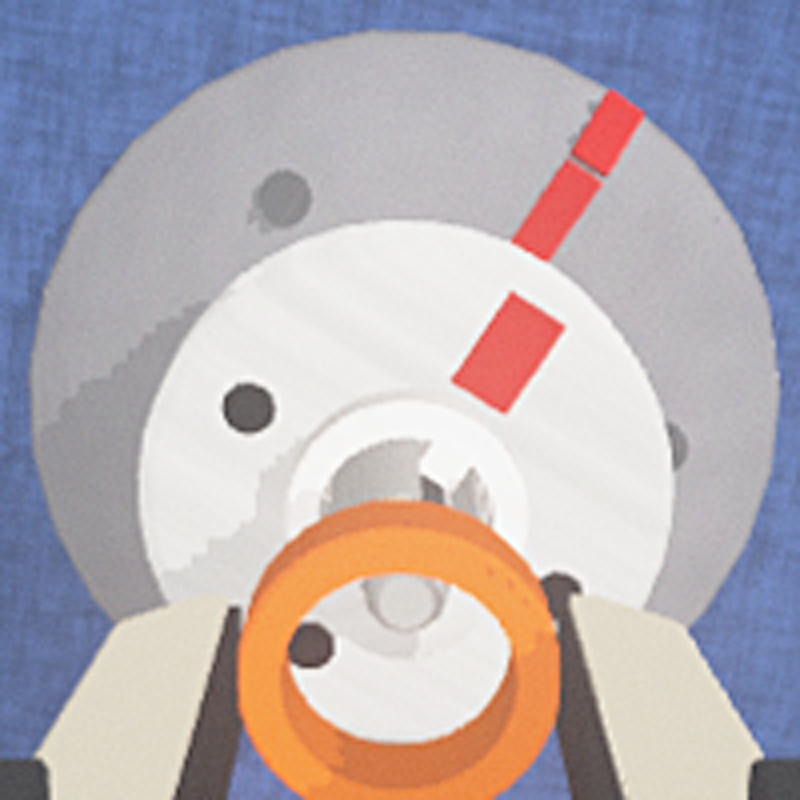

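>>> carry_out:
  moves:
    - [0.04,0.07,0,0,3.4]
    - [0.04,0.07,-0.6,0,3.4]
    - [0.04,0.07,-1.2,0,3.4]
    - [0.04,0.07,-1.8,0,3.4]
    - [0.04,0.07,-2.4,0,3.4]
    - [0.04,0.07,-3,0,3.4]
    - [0.04,0.07,-3,0,3.4]

```text
t: 33.0
position: [552.9, -54.9, 88.4]
tool_rot: [-0.083, 0.997, 0.0, -0.001]
force: [-0.5, -0.7, -1.1]
finger_gap: 39.0
```

>>> carry_out:
  moves:
    - [0,0,-0.6,0,3.4]
    - [0,0,-1.2,0,3.4]
    - [0,0,-1.6,0,3.4]
    - [0,0,-1.8,0,3.4]
    - [0,0,-1.9,0,3.4]
    - [0,0,-1.9,0,3.4]
    - [0,0,-1.9,0,3.4]

```text
t: 33.58
position: [554.3, -55.2, 71.7]
tool_rot: [-0.083, 0.997, -0.0, 0.0]
force: [-0.4, -0.3, -0.2]
finger_gap: 39.2
```

>>> carry_out:
  moves:
    - [0,-0.08,0,0,3.4]
    - [0,-0.08,-0.1,0,3.4]
    - [0,-0.08,-0.1,0,4.3]
    - [0,-0.08,-0.1,0,6]
    - [0,-0.08,-0.1,0,6]
    - [0,-0.08,-0.1,0,6]
    - [0,0,1,0,6]
    - [0,0,4,0,6]
    - [0,0,8,0,7]
    - [0,0,11,0,7]

```text
t: 34.42
position: [554.3, -55.1, 184.8]
tool_rot: [-0.083, 0.997, -0.0, 0.001]
force: [-0.0, 0.0, 0.9]
finger_gap: 68.1
```

>>> carry_out:
  moves:
    - [2,0,1,0,9.3]
    - [3.5,0.5,2,0,9.3]
    - [3.5,0.5,2,0,9.3]
    - [3.5,0.5,2,0,9.3]
    - [3.5,0.5,2,0,9.3]

```text
t: 34.83
position: [588.1, -50.1, 200.8]
tool_rot: [-0.083, 0.997, 0.0, -0.001]
force: [-0.2, 0.2, -0.1]
finger_gap: 92.6
```

```bash
python3 - <<'E'
from m import *
p=robot.read_camera("wrist"); s=robot.state(); print(s["t"],s["position"],s["force"].round(2),s["finger_gap"],yaw(s)); save(p,"w24")
w=world(p); 
d=np.hypot(w[...,0]-553.7,w[...,1]+56.1); 
for a,b in((24,40),(15.5,18.5)): print(np.nanpercentile(w[(d>a)&(d<b)&(w[...,2]<100)][:,2],[10,50,90]))
print(ring(p,"orange",(553.7,-56.1),76))
p=robot.read_camera("scene"); save(p,"s24",(150,190,350,350),4)
E
```

```text
34.8833 [587.84296667 -50.14084451 200.38627304] [ 0.35  0.1  -0.06] 92.84909264047262 -170.47369695878567
[54.37400686 55.30208579 56.26576531]
[75.35651563 76.31387083 77.21458513]
((array([554.02619196, -56.17682152,  19.3325423 ]), np.float64(0.29396074199289124)), 855, array([325.79004386, 189.35245941]))
```

View pics/w24.png

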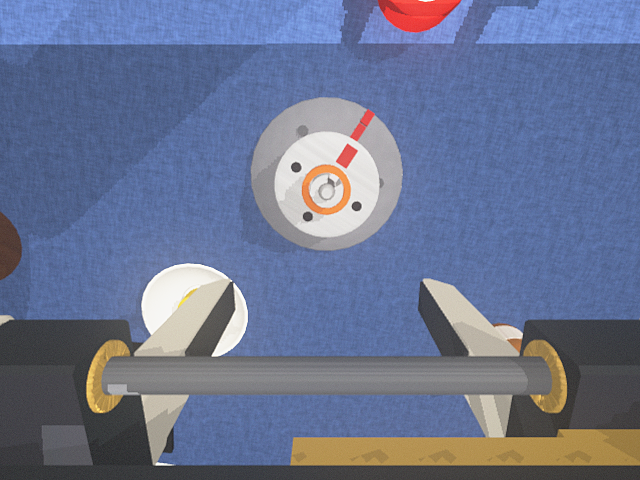

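View pics/s24.png

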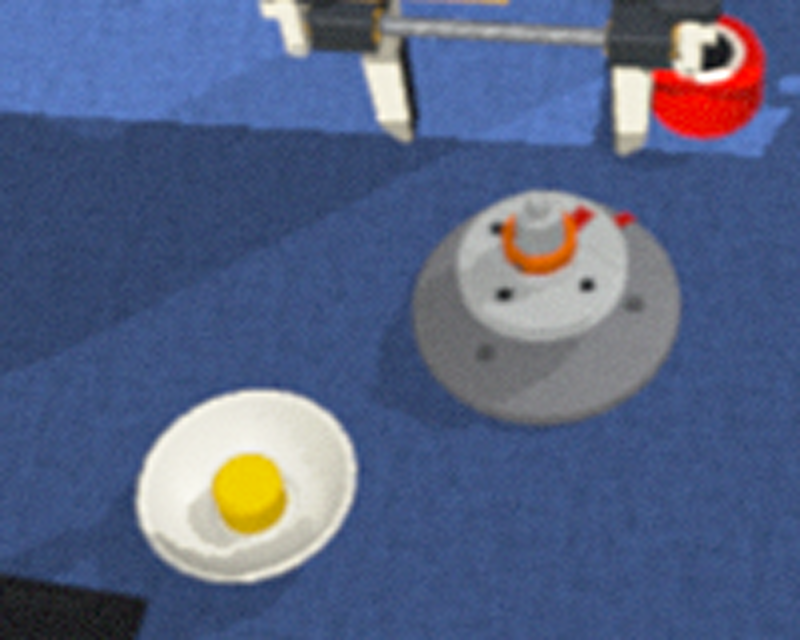

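Collar top is at 76.3 mm (expected 76), centred within about 0.5 mm. The cap is in the bowl and the gripper is clear.

```bash
python3 -c "
from cell import robot
print(robot.sign_off())"
```

```text
the job is handed in; nothing more can be done
None
```

The arbor is back together and I handed the job in at about 35 s of the 210 s. The hand-in reports no verdict, so the results below are my own last camera checks.

I took the cap off and put it in the bowl, then slid the spacer onto the flange. Only two knives were there; I turned each one to the keyway (about 156°), lowered it and released it. The orange collar went on last.

| Part | Measured (mm) | Expected (mm) |
|---|---|---|
| First knife, disc / hub top | 43.3 / 52.2 | 43 / 52 |
| Second knife, disc / hub top | 55.3 / 64.2 | 55 / 64 |
| Collar top | 76.3 | 76 |
| Collar offset from shaft axis | about 0.4 | below 5 |

- **Alignment:** both knives' red patches line up with the red line on the foot. The cap stands in the bowl, and the gripper was open and clear of everything at hand-in.
- **Spacer:** its own depth reading was spoiled by stray points. I confirmed it was seated from the picture and from the knife heights above it.
- **Disagreement:** close-up wrist-camera views put gripped parts up to 1.4 mm further along the pads than the distant views did. I split the difference, and everything passed over the shaft without resistance.
- **Not checked:** I did not measure the cheeses, jar, brush and screwdriver again at the end. They looked unmoved in the last scene picture I viewed in full, just before the collar went on.

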